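# Pack the green tins into the presentation box

## Task

First take the biscuit stamp out of the wooden order box and stand it upright, wholly on the round cork mat. Then pick every green tin, the long one and however many square ones there are, out of the crate and pack them side by side in the box, each upright and flat on the box's floor, and only when all are in push the lid fully shut. Leave the white tins standing in the crate, do not disturb the jam jar and the spice can on the counter, and see that the stamp is still on its mat at the end.

Things in the scene. Friction and masses are not known exactly. Their poses are not given: they have to be found in the camera images.
- crate: Blue open plastic stock crate fixed on the counter at the robot's left, outside 240 x 240 x 45 mm, walls and floor 7 mm. Origin: centre of the underside.
- order_box: Pale wooden box fixed at the robot's right: outside 150 (x) x 212 (y) x 76 mm high, walls and floor 6 mm (inside 138 x 200 x 70 deep). Two rows of three square tins just fit; the long tin takes the room of two. Origin: centre of the underside. Lid hinged along the top of its +x wall, the side away from the crate (x points roughly to the robot's right, y away from the robot).
- lid (a joint): Angle of the box's brown wooden lid (150 x 212 x 7 mm, 0.2 kg): 0 shut flat on the rim, grows as it opens, 2.4 its stop, starts wide open leaning outward at 2.2 to 2.4. A stiff hinge (friction 0.22 N m): it stays where it is left and must be pushed all the way.
- lid_hinge (a point): Middle of the lid's hinge line, at the top outer edge of the box's +x wall, 76 mm above the counter; the hinge runs along the box's y.
- lid_edge (a point): Middle of the lid's free edge, 150 mm from the hinge.
- stamp: Round biscuit stamp: red disc 48 mm across and 22 mm thick with an upright wooden handle 18 mm across, from 22 to 60 mm above its underside, 0.15 kg. Starts upright on the floor inside the order box. Origin: centre of the underside.
- mat: Round cork mat fixed on the counter between crate and box, 100 mm across, 4 mm thick. Origin: centre of the underside.
- long_tin: Green long tin with an aluminium band and a brass bar grip in its middle, body 126 (x) x 62 (y) x 44 mm, about 0.3 kg, standing in the crate; always present. Origin: centre of the underside; z up. Its upright bar grip is 34 mm long along the tin's x, 12 mm thick along its y, 43 to 64 mm above the underside: pinch across y from above, fingertips just above the 44 mm shoulder.
- tin_1: Green square tin with an aluminium band and a brass bar grip, body 62 x 62 x 44 mm, about 0.18 kg, standing in the crate; may be absent. Origin: centre of the underside; z up. Its upright bar grip is 34 mm long along the tin's x, 12 mm thick along its y, 43 to 64 mm above the underside: pinch across y from above, fingertips just above the 44 mm shoulder.
- tin_2: Green square tin with an aluminium band and a brass bar grip, body 62 x 62 x 44 mm, about 0.18 kg, standing in the crate; may be absent. Origin: centre of the underside; z up. Its upright bar grip is 34 mm long along the tin's x, 12 mm thick along its y, 43 to 64 mm above the underside: pinch across y from above, fingertips just above the 44 mm shoulder.
- tin_3: Green square tin with an aluminium band and a brass bar grip, body 62 x 62 x 44 mm, about 0.18 kg, standing in the crate; may be absent. Origin: centre of the underside; z up. Its upright bar grip is 34 mm long along the tin's x, 12 mm thick along its y, 43 to 64 mm above the underside: pinch across y from above, fingertips just above the 44 mm shoulder.
- tin_4: Green square tin with an aluminium band and a brass bar grip, body 62 x 62 x 44 mm, about 0.18 kg, standing in the crate; may be absent. Origin: centre of the underside; z up. Its upright bar grip is 34 mm long along the tin's x, 12 mm thick along its y, 43 to 64 mm above the underside: pinch across y from above, fingertips just above the 44 mm shoulder.
- white_1: White square tin with a dark bar grip, same sizes as the green ones, standing in the crate: other stock, not to be packed. Origin: centre of the underside.
- white_2: White square tin with a dark bar grip, same sizes as the green ones, standing in the crate: other stock, not to be packed. Origin: centre of the underside.
- jam_jar: Bystander on the counter, outside the work area: amber jam jar 66 mm across, 90 mm high. Origin: centre of the underside.
- spice_can: Bystander on the counter, outside the work area: green spice can 60 mm across, 85 mm high. Origin: centre of the underside.
Mind the look-alikes: they are no part of the job. What is shaped like the tin_4 but blue or purple is not meant.

How it is judged:
On the way, in this order (a step that is already met when the one before it is completed fails the run):
1. the stamp stands upright on the cork mat (horizontal distance between stamp and mat below 0.03 m and height (world z) of stamp below 0.01 m and angle between stamp's own z axis and vertical below 0.1 rad), for 0.2 s.
2. every green tin stands flat inside the box, the lid still open (x of long_tin in the frame of order_box between -0.042 and 0.042 m and y of long_tin in the frame of order_box between -0.073 and 0.073 m and z of long_tin in the frame of order_box between 0 and 0.013 m and angle between each of long_tin, tin_1, tin_2, tin_3, tin_4's own z axis and vertical below 0.1 rad and x of tin_1 in the frame of order_box between -0.042 and 0.042 m and y of tin_1 in the frame of order_box between -0.073 and 0.073 m and z of tin_1 in the frame of order_box between 0 and 0.013 m and x of tin_2 in the frame of order_box between -0.042 and 0.042 m and y of tin_2 in the frame of order_box between -0.073 and 0.073 m and z of tin_2 in the frame of order_box between 0 and 0.013 m and x of tin_3 in the frame of order_box between -0.042 and 0.042 m and y of tin_3 in the frame of order_box between -0.073 and 0.073 m and z of tin_3 in the frame of order_box between 0 and 0.013 m and x of tin_4 in the frame of order_box between -0.042 and 0.042 m and y of tin_4 in the frame of order_box between -0.073 and 0.073 m and z of tin_4 in the frame of order_box between 0 and 0.013 m and value of joint lid above 1 rad), for 0.2 s.
3. the lid is shut (value of joint lid below 0.06 rad), for 0.2 s.
At the end, for the whole second after the job is handed in: Every green tin present is inside the order box, its underside within 7 mm of the box floor, tilted less than 0.10 rad; the lid is shut to less than 0.06 rad; the stamp stands upright with its centre within 30 mm of the mat's centre; the white tins stand upright in the crate; all at rest (all of step 1 and x of long_tin in the frame of order_box between -0.042 and 0.042 m and y of long_tin in the frame of order_box between -0.073 and 0.073 m and z of long_tin in the frame of order_box between 0 and 0.013 m and angle between each of long_tin, tin_1, tin_2, tin_3, tin_4, white_1, white_2's own z axis and vertical below 0.1 rad and x of tin_1 in the frame of order_box between -0.042 and 0.042 m and y of tin_1 in the frame of order_box between -0.073 and 0.073 m and z of tin_1 in the frame of order_box between 0 and 0.013 m and x of tin_2 in the frame of order_box between -0.042 and 0.042 m and y of tin_2 in the frame of order_box between -0.073 and 0.073 m and z of tin_2 in the frame of order_box between 0 and 0.013 m and x of tin_3 in the frame of order_box between -0.042 and 0.042 m and y of tin_3 in the frame of order_box between -0.073 and 0.073 m and z of tin_3 in the frame of order_box between 0 and 0.013 m and x of tin_4 in the frame of order_box between -0.042 and 0.042 m and y of tin_4 in the frame of order_box between -0.073 and 0.073 m and z of tin_4 in the frame of order_box between 0 and 0.013 m and x of white_1 in the frame of crate between -0.085 and 0.085 m and y of white_1 in the frame of crate between -0.085 and 0.085 m and z of white_1 in the frame of crate between 0 and 0.02 m and x of white_2 in the frame of crate between -0.085 and 0.085 m and y of white_2 in the frame of crate between -0.085 and 0.085 m and z of white_2 in the frame of crate between 0 and 0.02 m and linear speed of each of long_tin, tin_1, tin_2, tin_3, tin_4, stamp below 0.02 m/s and value of joint lid below 0.06 rad); the robot touches nothing.
It fails at once if the jam jar or the spice can is moved more than 40 mm or tipped (distance of any of jam_jar, spice_can from where it was at the start of the episode above 0.04 m or angle between any of jam_jar, spice_can's own z axis and vertical above 0.5 rad).
It fails at once if a white tin is taken out of the crate (x of any of white_1, white_2 in the frame of crate above 0.13 m or y of any of white_1, white_2 in the frame of crate above 0.13 m or x of any of white_1, white_2 in the frame of crate below -0.13 m or y of any of white_1, white_2 in the frame of crate below -0.13 m).
Of tin_1, tin_2, tin_3, tin_4 only 2 to 4 are there at a start; the rules pass over those that are not, and their reading is None.
At some moment in a run one of stamp may be knocked a few centimetres aside while the robot is not near it.
Once in a run the grip may slacken for a moment while it holds something.
It also fails if it takes over 210 s, if anything falls off the work surface, if the arm or the gripper's body presses on something with over 40 N, if the wrist force passes 120 N, or if a joint passes its speed limit or range.

## Robot

A 6-joint arm with a two-finger parallel gripper is mounted at the origin on the work surface. World frame = base frame: x ahead of the robot, y to its left, z up, the work surface at z = 0. Lengths are in m, angles in rad, forces in N, time in s.
With the tool pointing down it reaches from about 0.25 to 0.775 m from the base axis. Payload 4 kg.
Tool frame: the origin (TCP) lies midway between the tips of the shut fingers; the grasp point (between the pads) lies 19 mm behind it; z points along the fingers, x is the direction in which the jaws open and shut, and the axes are right-handed (so a half turn about z gives the same grasp; the last joint's range is limited). The gripper opens to 94 mm and grips with 3 to 60 N. Pads are 16 mm wide; open, the fingers measure 119 mm over their backs; the gripper's body (75 mm by 177 mm) begins 78 mm behind the grasp point.
Start: joints at [-1.405, 0.087, 1.371, -0, 1.684, -0.103], TCP at [0.146, -0.53, 0.206] pointing down, gripper open.
Joint ranges: [-3.1, 3.1], [-0.76, 2.03], [0.27, 2.55], [-1.08, 4.22], [0.17, 2.65], [-2.57, 2.57]. Speed limits (rad/s): [2.79, 2.79, 3.14, 3.14, 3.14, 3.14].

## Interface

Orientations are given as a unit quaternion [w, x, y, z].
In Python, from bench import arm gives the robot as it stands.
- The arm moves only by the tool arm_command, never from a script. Its argument "motion" is a list of rows, each a list of 7 numbers: the finger opening in m, from 0 to 0.094, then the shift along the world's x, y, z in m, then the turn, a rotation vector about the world's x, y, z in rad. A call has 1 to 20 rows; each row is the pose to reach, as a shift and turn from the pose commanded when the call began; what a row does not reach only later rows make up. A row lasts 1/10 s, in which the tool goes at most 50 mm and 8.59 degrees, less where a joint would pass 70% of its speed; a pose out of reach is approached as far as the arm can. A call with a gripper value outside its range is refused whole. The fingers move at their own pace and stop on an object; "newtons" is the grip in N (left out, the last holds). Time passes only in rows, so rows that repeat a pose let the fingers close. It gives the time, the measured TCP pose, the force and the opening at its end, in the units of the state.
- arm.get_state(): the state, without advancing time (a new reading comes with each control period).
- arm.snapshot(name): name is "scene" or "top"; returns a dict with "img" (420x560x3 uint8, blue, green, red), "K" (3x3 intrinsics, pixels), "k1" (the pictures are not rectified: a ray, as slopes to the right and down, at radius r is drawn at 1 + k1 r^2 times it, then the intrinsics apply), "rvec" (rotation vector, rad) and "tvec" (3), from world to camera coordinates, as OpenCV has them. Camera axes: x right, y down, z forward; pixel columns grow to the right and rows downward; lengths in m; the calibration is good to about 2 mm. A picture is of the moment at which its call begins. There is no depth.
- arm.finish_job(): hands the job in, once; it reports no verdict.
The state is a dict: "t": time; "q": joint angles; "qvel": joint speeds; "joint_torque": joint torques, N m; "ee_pos": TCP position; "eef_rot": TCP orientation; "ft_force": force on the tool from outside, world axes, zero at the start; "ft_torque": the same for the moment, N m; "width": finger opening in m.
Only numpy, scipy, OpenCV 4.12 (cv2) and the standard library are available. Lean on these libraries where they do the work, as an engineer would, in place of code of your own. Each camera call takes 0.05 s, during which the arm holds its last target.

## Working session

There is one attempt and no reset: what is moved stays moved. The work goes in short steps, Python scripts to look and compute and a tool call to move; the robot and the scene stay as the last step left them, time stands still between calls to the robot, and variables do not carry over. Pictures are saved under pics/ and viewed, and the job is handed in when it is done.

Besides the shell and the picture viewer there is one more tool, called after "Call:" by a JSON object that holds its "name" and its "arguments". arm_command: Moves the arm, as the interface text tells. Its arguments: {"type":"object","properties":{"motion":{"type":"array"},"newtons":{"type":"number"}},"required":["motion"]}

```bash
mkdir -p pics; ls; python3 - <<'E'
from bench import arm
import cv2, numpy as np
for n in ("scene","top"):
    s=arm.snapshot(n); cv2.imwrite(f"pics/{n}0.png",s["img"]); print(n,np.round(s["K"],1).tolist(),s["k1"],np.round(s["rvec"],4),np.round(s["tvec"],4))
    R=cv2.Rodrigues(np.array(s["rvec"]))[0]; print("cam pos",np.round(-R.T@np.array(s["tvec"]).ravel(),3))
st=arm.get_state(); print({k:np.round(v,3) for k,v in st.items()})
E
```

```text
pics
scene [[494.9, 0.0, 283.2], [0.0, 494.9, 215.9], [0.0, 0.0, 1.0]] -0.06332278663696697 [ 1.9045  1.6883 -0.6332] [-0.0839 -0.3534  1.3295]
cam pos [ 1.136 -0.043  0.779]
top [[501.4, 0.0, 294.6], [0.0, 501.4, 208.0], [0.0, 0.0, 1.0]] -0.13095049142799778 [ 2.139  -2.1315  0.1938] [0.0354 0.5606 0.9657]
cam pos [0.387 0.046 1.047]
{'t': np.float64(0.1), 'q': array([-1.405,  0.088,  1.372,  0.   ,  1.684, -0.103]), 'qvel': array([-0.002, -0.001, -0.003, -0.002,  0.001, -0.   ]), 'joint_torque': array([ 1.0000e-03, -3.4125e+01, -3.0330e+01,  7.2000e-02,  3.0000e-02,
       -0.0000e+00]), 'ee_pos': array([ 0.146, -0.53 ,  0.204]), 'eef_rot': array([-0.001,  0.795, -0.606, -0.001]), 'ft_force': array([-1.12 , -0.694, -0.069]), 'ft_torque': array([-0.014,  0.005, -0.009]), 'width': np.float64(0.094)}
```

View pics/scene0.png

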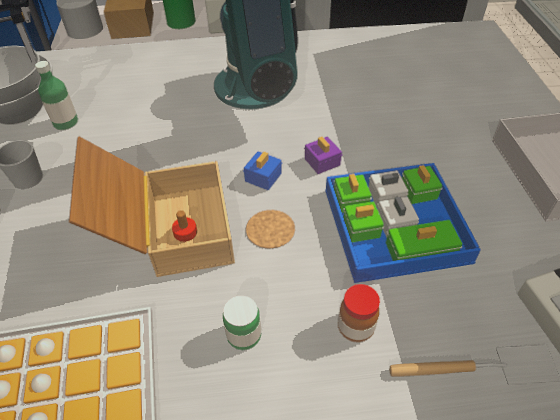

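View pics/top0.png

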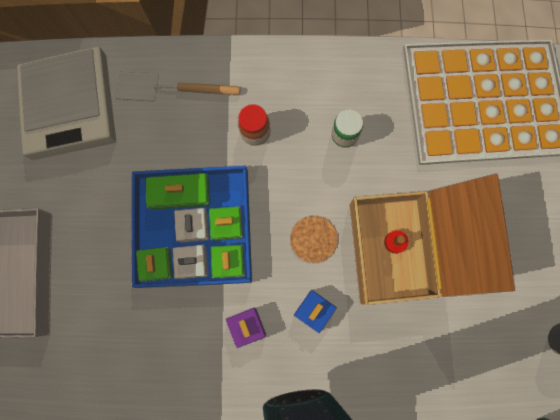

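Both views are clear. In the top view the long green tin is at (176,190), the square greens at (225,222), (153,264) and (227,261), and the whites at (189,224) and (188,261). The stamp sits in the box at (397,240), the mat is at (314,239), and the blue and purple decoys stand outside the crate. I'll enlarge the view and measure.

```bash
cat > h.py <<'E'
import cv2, numpy as np
from bench import arm
def snap(n):
    s=arm.snapshot(n); s["R"]=cv2.Rodrigues(np.array(s["rvec"],float))[0]; s["t"]=np.array(s["tvec"],float).ravel()
    s["K"]=np.array(s["K"]); s["C"]=-s["R"].T@s["t"]; return s
def ray(s,uv):
    K=s["K"]; x=(uv[0]-K[0,2])/K[0,0]; y=(uv[1]-K[1,2])/K[1,1]
    rd=np.hypot(x,y); r=rd
    for _ in range(20): r=rd/(1+s["k1"]*r*r)
    f=r/rd if rd>0 else 1
    d=s["R"].T@np.array([x*f,y*f,1.]); return d/np.linalg.norm(d)
def onz(s,uv,z):
    d=ray(s,uv); return s["C"]+d*(z-s["C"][2])/d[2]
def proj(s,p):
    c=s["R"]@np.array(p)+s["t"]; x,y=c[0]/c[2],c[1]/c[2]; f=1+s["k1"]*(x*x+y*y)
    return np.array([s["K"][0,0]*x*f+s["K"][0,2], s["K"][1,1]*y*f+s["K"][1,2]])
def tri(s1,u1,s2,u2):
    d1,d2=ray(s1,u1),ray(s2,u2); A=np.stack([d1,-d2],1); l=np.linalg.lstsq(A,s2["C"]-s1["C"],rcond=None)[0]
    p,q=s1["C"]+d1*l[0],s2["C"]+d2*l[1]; return (p+q)/2,np.linalg.norm(p-q)
def blobs(s,lo,hi,roi=None,amin=30):
    hsv=cv2.cvtColor(s["img"],cv2.COLOR_BGR2HSV); m=cv2.inRange(hsv,np.array(lo),np.array(hi))
    if roi: z=np.zeros_like(m); x0,y0,x1,y1=roi; z[y0:y1,x0:x1]=m[y0:y1,x0:x1]; m=z
    out=[]
    for c in cv2.findContours(m,cv2.RETR_EXTERNAL,cv2.CHAIN_APPROX_NONE)[0]:
        if cv2.contourArea(c)>=amin: out.append((cv2.minAreaRect(c),cv2.contourArea(c),c))
    return out,m
def crop(s,roi,k,name):
    x0,y0,x1,y1=roi; cv2.imwrite(name,cv2.resize(s["img"][y0:y1,x0:x1],None,fx=k,fy=k,interpolation=cv2.INTER_CUBIC))
E
python3 - <<'E'
from h import *
s=snap("top"); crop(s,(125,160,260,295),4.4,"pics/crate_top.png"); crop(s,(280,170,520,310),3.3,"pics/box_top.png")
c=snap("scene"); crop(c,(320,150,485,285),4.4,"pics/crate_sc.png")
b,_=blobs(s,(8,120,110),(25,255,255),(130,165,255,290),15)
hsv=cv2.cvtColor(s["img"],cv2.COLOR_BGR2HSV)
for r,a,ct in b:
    print("brass",np.round(r[0],1),np.round(r[1],1),round(r[2],1),a,np.round(onz(s,r[0],.071)[:2],4))
print(hsv[188,172],hsv[261,226],hsv[240,397],hsv[240,314],hsv[250,380],hsv[280,480],hsv[224,180])
E
```

```text
brass [149. 263.] [16.3  5.3] 84.8 71.0 [0.4458 0.3225]
brass [225.5 260. ] [16.  5.] 90.0 74.5 [0.4531 0.1718]
brass [223.5 221. ] [ 6. 15.] 90.0 76.5 [0.5298 0.1776]
brass [173.  187.5] [ 5. 16.] 90.0 63.5 [0.5971 0.2812]
[ 18 178 135] [ 19 180 183] [ 13 171 124] [ 15 149 180] [ 15 142 140] [ 13 173 134] [ 18  46 140]
```

View pics/crate_top.png

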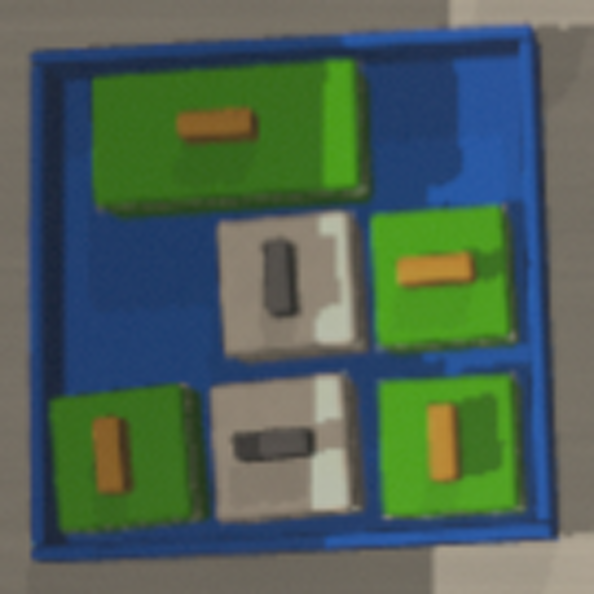

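View pics/crate_sc.png

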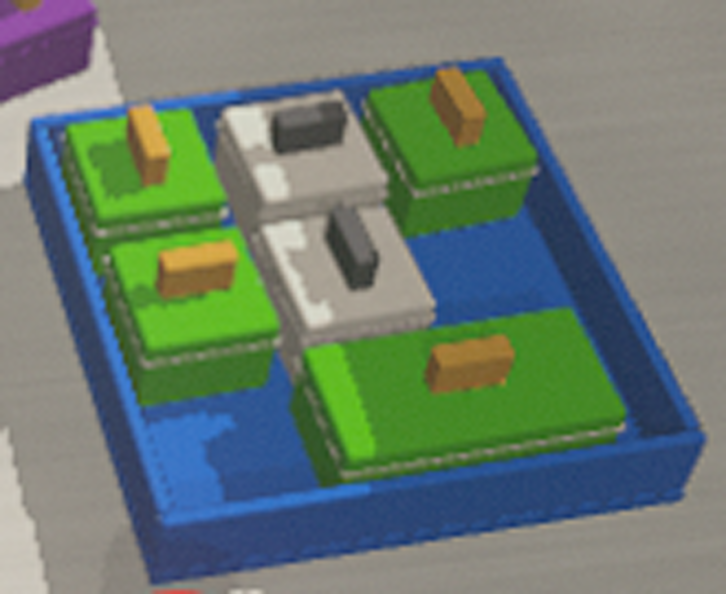

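View pics/box_top.png

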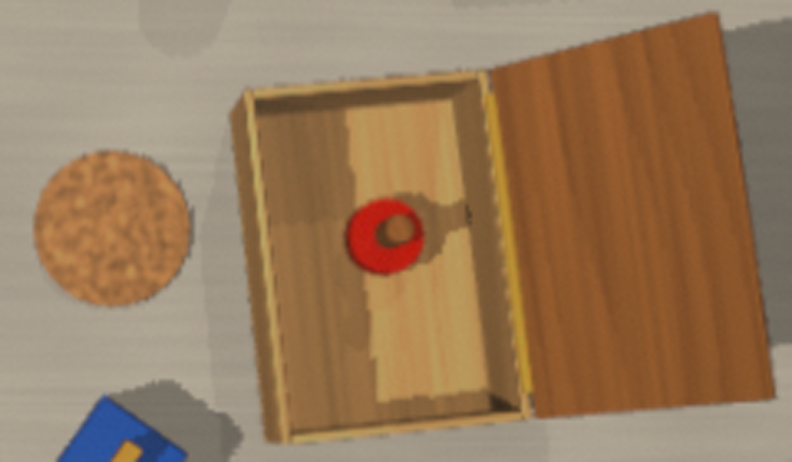

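```bash
python3 - <<'E'
from h import *
s=snap("top"); c=snap("scene")
def px(U,k,o): return ((U[0]+.5)/k-.5+o[0],(U[1]+.5)/k-.5+o[1])
def quad(P,k,o,z,name):
    w=np.array([onz(s,px(p,k,o),z)[:2] for p in P]); ct=w.mean(0)
    e=[np.linalg.norm(w[(i+1)%4]-w[i]) for i in range(4)]
    a=w[1]-w[0]+w[2]-w[3]; b=w[0]-w[3]+w[1]-w[2]
    print(name,np.round(ct,4),"sides",np.round(e,3),"dirTLTR deg",round(np.degrees(np.arctan2(a[1],a[0])),1),"dirBLTL",round(np.degrees(np.arctan2(b[1],b[0])),1)); return w
o=(125,160)
quad([(93,77),(357,60),(365,190),(100,207)],4.4,o,.051,"long")
quad([(372,213),(507,205),(514,340),(380,346)],4.4,o,.051,"A")
quad([(380,382),(518,375),(522,508),(383,516)],4.4,o,.051,"B")
quad([(51,397),(184,385),(195,522),(63,530)],4.4,o,.051,"C")
quad([(32,53),(537,28),(557,537),(33,560)],4.4,o,.045,"crate")
print(np.round(quad([(247,92),(487,72),(530,415),(287,443)],3.3,(280,170),.076,"box"),3))
mb,_=blobs(s,(5,90,90),(25,255,255),(285,210,345,268),800)
for r,a,ct in mb: print("mat",cv2.minEnclosingCircle(ct),np.round(onz(s,cv2.minEnclosingCircle(ct)[0],.004),4))
cb,_=blobs(c,(5,90,90),(25,255,255),(240,205,302,252),800)
for r,a,ct in cb: print("mat sc",r[0],np.round(onz(c,r[0],.004),4))
print("stamp disc",np.round(onz(s,px((385,236),3.3,(280,170)),.028),4),"handle",np.round(onz(s,px((399,229),3.3,(280,170)),.066),4))
for n,cam,roi in(("t",s,(355,200,440,300)),("s",c,(150,190,225,260))):
    for H in((0,150,80),(174,150,80)):
        for r,a,ct in blobs(cam,H,(H[0]+6,255,255),roi,15)[0]: print(n,"red",r,a,np.round(onz(cam,r[0],.02),4))
for (tu,su) in(((173,187.5),None),): pass
cbb,_=blobs(c,(8,120,110),(25,255,255),(325,155,480,280),15)
for r,a,ct in cbb: print("brass sc",np.round(r[0],1),a,np.round(onz(c,r[0],.063)[:2],4))
E
```

```text
long [0.5964 0.2786] sides [0.125 0.062 0.124 0.062] dirTLTR deg -86.1 dirBLTL 5.9
A [0.5302 0.1765] sides [0.062 0.062 0.061 0.062] dirTLTR deg -86.7 dirBLTL 4.6
B [0.453  0.1713] sides [0.063 0.06  0.063 0.061] dirTLTR deg -86.5 dirBLTL 2.8
C [0.4456 0.3209] sides [0.062 0.062 0.061 0.061] dirTLTR deg -85.1 dirBLTL 7.4
crate [0.524  0.2495] sides [0.24  0.237 0.24  0.237] dirTLTR deg -87.0 dirBLTL 3.3
box [ 0.4803 -0.1639] sides [0.147 0.207 0.145 0.209] dirTLTR deg -84.5 dirBLTL 5.3
[[ 0.577 -0.081]
 [ 0.59  -0.228]
 [ 0.384 -0.246]
 [ 0.369 -0.101]]
mat ((313.41693115234375, 238.74169921875), 23.747039794921875) [ 0.503  -0.0025  0.004 ]
mat sc (270.0, 228.5) [ 0.5058 -0.0019  0.004 ]
stamp disc [ 0.4956 -0.1721  0.028 ] handle [ 0.4958 -0.1726  0.066 ]
t red ((396.0, 241.0), (22.0, 22.0), 90.0) 383.5 [ 0.4968 -0.1732  0.02  ]
s red ((184.20001220703125, 229.59999084472656), (21.824026107788086, 23.791763305664062), 79.69515228271484) 330.0 [ 0.5006 -0.1719  0.02  ]
brass sc [426.8 232.1] 154.5 [0.5985 0.2831]
brass sc [364.4 210.7] 139.0 [0.5323 0.1796]
brass sc [353.7 182.6] 77.0 [0.4556 0.1748]
brass sc [424.9 173.2] 68.0 [0.4471 0.3268]
```

Call:
{"name": "arm_command", "arguments": {"motion": [[0.06, 0, 0, 0.07, 0, 0, 0], [0.06, 0, 0, 0.07, 0, 0, 0], [0.06, 0.35, 0.358, 0.07, 0, 0, 1.4], [0.06, 0.35, 0.358, 0.07, 0, 0, 1.4], [0.06, 0.35, 0.358, 0.07, 0, 0, 1.4], [0.06, 0.35, 0.358, 0.07, 0, 0, 1.4], [0.06, 0.35, 0.358, 0.07, 0, 0, 1.4], [0.06, 0.35, 0.358, 0.07, 0, 0, 1.4], [0.06, 0.35, 0.358, 0.07, 0, 0, 1.4], [0.06, 0.35, 0.358, 0.07, 0, 0, 1.4], [0.06, 0.35, 0.358, 0.07, 0, 0, 1.4], [0.06, 0.35, 0.358, 0.07, 0, 0, 1.4], [0.06, 0.35, 0.358, 0.07, 0, 0, 1.4], [0.06, 0.35, 0.358, 0.07, 0, 0, 1.4], [0.06, 0.35, 0.358, 0.07, 0, 0, 1.4], [0.06, 0.35, 0.358, 0.07, 0, 0, 1.4]], "newtons": 20}}

```text
t: 1.9
ee_pos: [0.4953, -0.1735, 0.2757]
eef_rot: [0.0, 0.999, 0.048, 0.0]
ft_force: [-0.3, -0.2, 0.6]
width: 0.0601
```

Call:
{"name": "arm_command", "arguments": {"motion": [[0.06, 0.001, 0.001, -0.05, 0, 0, 0], [0.06, 0.001, 0.001, -0.1, 0, 0, 0], [0.06, 0.001, 0.001, -0.15, 0, 0, 0], [0.06, 0.001, 0.001, -0.19, 0, 0, 0], [0.06, 0.001, 0.001, -0.22, 0, 0, 0], [0.06, 0.001, 0.001, -0.242, 0, 0, 0], [0.06, 0.001, 0.001, -0.242, 0, 0, 0], [0.06, 0.001, 0.001, -0.242, 0, 0, 0], [0.0, 0.001, 0.001, -0.242, 0, 0, 0], [0.0, 0.001, 0.001, -0.242, 0, 0, 0], [0.0, 0.001, 0.001, -0.242, 0, 0, 0], [0.0, 0.001, 0.001, -0.242, 0, 0, 0], [0.0, 0.001, 0.001, -0.242, 0, 0, 0], [0.0, 0.001, 0.001, -0.242, 0, 0, 0], [0.0, 0.001, 0.001, -0.242, 0, 0, 0]], "newtons": 25}}

```text
t: 3.4
ee_pos: [0.497, -0.1712, 0.0337]
eef_rot: [0.0, 0.999, 0.049, -0.0]
ft_force: [-0.7, 0.1, 0.2]
width: 0.0173
```

Call:
{"name": "arm_command", "arguments": {"motion": [[0.0, 0, 0, 0.04, 0, 0, 0], [0.0, 0, 0, 0.08, 0, 0, 0], [0.0, 0, 0, 0.12, 0, 0, 0], [0.0, 0, 0, 0.12, 0, 0, 0], [0.0, 0.002, 0.04, 0.12, 0, 0, 0], [0.0, 0.004, 0.08, 0.12, 0, 0, 0], [0.0, 0.006, 0.12, 0.12, 0, 0, 0], [0.0, 0.007, 0.15, 0.12, 0, 0, 0], [0.0, 0.007, 0.169, 0.12, 0, 0, 0], [0.0, 0.007, 0.169, 0.12, 0, 0, 0], [0.0, 0.007, 0.169, 0.12, 0, 0, 0]]}}

```text
t: 4.5
ee_pos: [0.5034, -0.0023, 0.1521]
eef_rot: [0.0, 0.999, 0.049, -0.001]
ft_force: [0.4, -1.1, -1.0]
width: 0.0178
```

```bash
python3 - <<'E'
from h import *
s=snap("top"); cv2.imwrite("pics/t1.png",s["img"])
c=snap("scene"); crop(c,(140,100,380,280),3.2,"pics/s1.png")
E
```

```text
(no output)
```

View pics/s1.png

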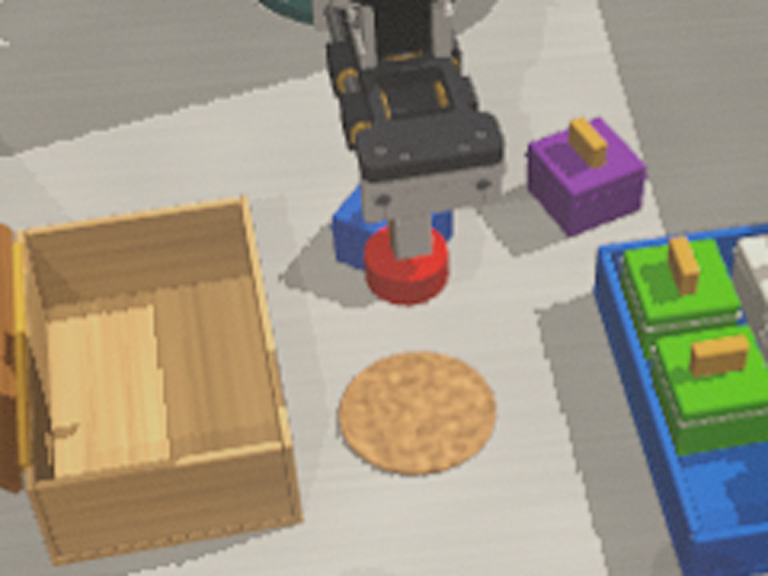

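The stamp is held upright at crop (407,265), above the mat at (417,412). Next I lower it and release.

Call:
{"name": "arm_command", "arguments": {"motion": [[0.0, 0, 0, -0.04, 0, 0, 0], [0.0, 0, 0, -0.08, 0, 0, 0], [0.0, 0, 0, -0.1, 0, 0, 0], [0.0, 0, 0, -0.112, 0, 0, 0], [0.0, 0, 0, -0.12, 0, 0, 0], [0.0, 0, 0, -0.12, 0, 0, 0], [0.0, 0, 0, -0.12, 0, 0, 0], [0.0, 0, 0, -0.12, 0, 0, 0], [0.06, 0, 0, -0.12, 0, 0, 0], [0.06, 0, 0, -0.12, 0, 0, 0], [0.06, 0, 0, -0.12, 0, 0, 0], [0.06, 0, 0, -0.12, 0, 0, 0], [0.06, 0, 0, -0.09, 0, 0, 0], [0.06, 0, 0, -0.05, 0, 0, 0], [0.06, 0, 0, 0, 0, 0, 0], [0.06, 0, 0, 0.05, 0, 0, 0], [0.03, 0.045, 0.05, 0.05, 0, 0, 0], [0.03, 0.09, 0.1, 0.05, 0, 0, 0], [0.03, 0.09, 0.14, 0.05, 0, 0, 0], [0.03, 0.09, 0.14, 0.05, 0, 0, 0]]}}

```text
t: 6.6
ee_pos: [0.5948, 0.1413, 0.2027]
eef_rot: [-0.001, 0.999, 0.051, -0.0]
ft_force: [-0.2, -0.4, -1.1]
width: 0.032
```

```bash
python3 - <<'E'
from h import *
s=snap("top"); cv2.imwrite("pics/t2.png",s["img"])
c=snap("scene"); crop(c,(140,100,380,280),3.2,"pics/s2.png")
for n,cam,roi in(("t",s,(285,205,345,275)),("s",c,(240,180,305,260))):
    for r,a,ct in blobs(cam,(0,150,80),(6,255,255),roi,15)[0]: print(n,"red",np.round(r[0],1),a,np.round(onz(cam,r[0],.02),4))
E
```

```text
t red [315. 237.] 387.5 [ 0.5048 -0.0051  0.02  ]
s red [269. 224.] 237.0 [ 0.507  -0.0035  0.02  ]
```

View pics/s2.png

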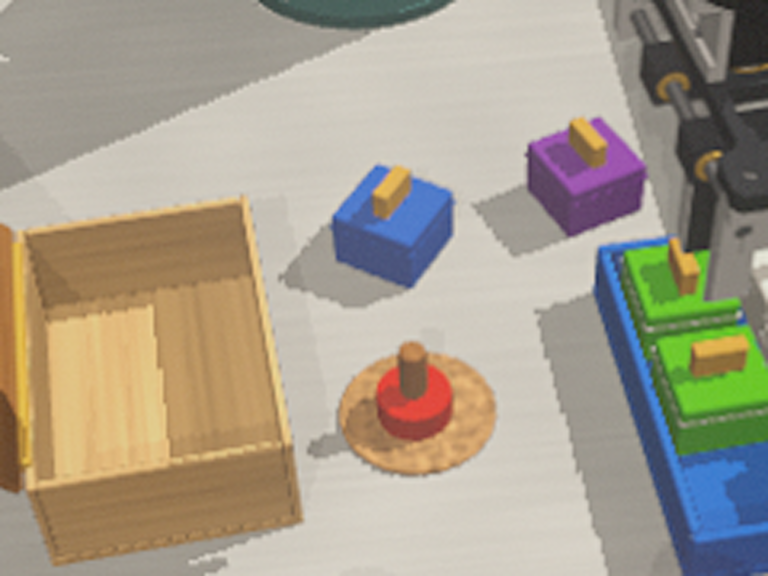

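View pics/t2.png

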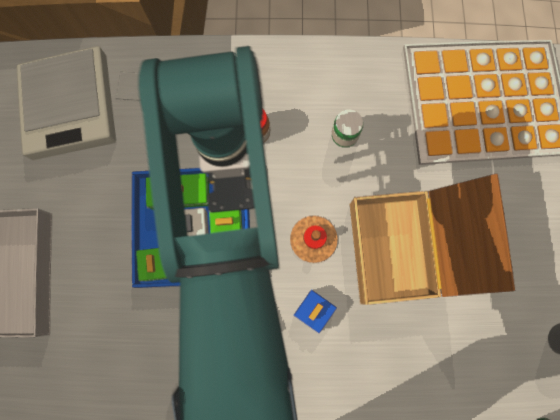

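Call:
{"name": "arm_command", "arguments": {"motion": [[0.032, 0.002, 0.045, 0, 0, 0, 0], [0.032, 0.002, 0.09, 0, 0, 0, 0], [0.032, 0.002, 0.138, 0, 0, 0, -0.015], [0.032, 0.002, 0.138, 0, 0, 0, -0.015], [0.032, 0.002, 0.138, -0.05, 0, 0, -0.015], [0.032, 0.002, 0.138, -0.09, 0, 0, -0.015], [0.032, 0.002, 0.138, -0.12, 0, 0, -0.015], [0.032, 0.002, 0.138, -0.138, 0, 0, -0.015], [0.032, 0.002, 0.138, -0.149, 0, 0, -0.015], [0.032, 0.002, 0.138, -0.149, 0, 0, -0.015], [0.032, 0.002, 0.138, -0.149, 0, 0, -0.015], [0, 0.002, 0.138, -0.149, 0, 0, -0.015], [0, 0.002, 0.138, -0.149, 0, 0, -0.015], [0, 0.002, 0.138, -0.149, 0, 0, -0.015], [0, 0.002, 0.138, -0.149, 0, 0, -0.015], [0, 0.002, 0.138, -0.149, 0, 0, -0.015]], "newtons": 40}}

```text
t: 8.3
ee_pos: [0.5972, 0.276, 0.0556]
eef_rot: [-0.0, 0.999, 0.042, 0.002]
ft_force: [2.8, 0.7, 2.5]
width: 0.0119
```

Call:
{"name": "arm_command", "arguments": {"motion": [[0, 0, 0, 0.03, 0, 0, 0], [0, 0, 0, 0.06, 0, 0, 0], [0, 0, 0, 0.1, 0, 0, 0], [0, 0, 0, 0.13, 0, 0, 0], [0, 0, 0, 0.13, 0, 0, 0], [0, -0.005, -0.04, 0.13, 0, 0, 0.01], [0, -0.01, -0.08, 0.13, 0, 0, 0.01], [0, -0.015, -0.12, 0.13, 0, 0, 0.01], [0, -0.02, -0.16, 0.13, 0, 0, 0.01], [0, -0.025, -0.2, 0.13, 0, 0, 0.01], [0, -0.03, -0.24, 0.13, 0, 0, 0.01], [0, -0.035, -0.28, 0.13, 0, 0, 0.01], [0, -0.04, -0.32, 0.13, 0, 0, 0.01], [0, -0.045, -0.36, 0.13, 0, 0, 0.01], [0, -0.05, -0.4, 0.13, 0, 0, 0.01], [0, -0.051, -0.434, 0.13, 0, 0, 0.01], [0, -0.051, -0.434, 0.13, 0, 0, 0.01], [0, -0.051, -0.434, 0.13, 0, 0, 0.01]]}}

```text
t: 10.1
ee_pos: [0.5435, -0.1582, 0.1811]
eef_rot: [-0.002, 0.999, 0.046, -0.003]
ft_force: [-0.1, -0.2, -3.7]
width: 0.0118
```

```bash
python3 - <<'E'
from h import *
s=snap("top"); cv2.imwrite("pics/t3.png",s["img"])
c=snap("scene"); crop(c,(60,90,300,280),3.1,"pics/s3.png")
E
```

```text
(no output)
```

View pics/s3.png

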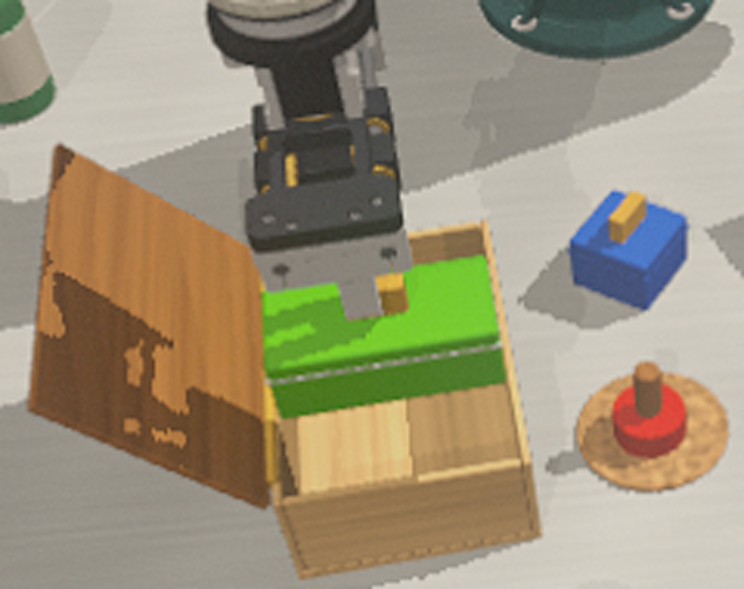

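View pics/t3.png

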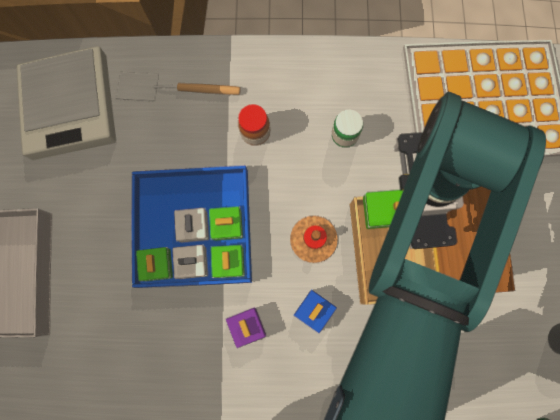

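```bash
python3 - <<'E'
from h import *
s=snap("top"); c=snap("scene")
crop(s,(345,170,425,250),7,"pics/t3c.png")
def px(U,k,o): return ((U[0]+.5)/k-.5+o[0],(U[1]+.5)/k-.5+o[1])
for p in [(485,258),(500,342),(267,372)]: print(np.round(onz(c,px(p,3.1,(60,90)),.1765),4))
b=lambda x,y:np.array([.4803,-.1639])+x*np.array([.0941,-.9956])+y*np.array([.9956,.0941])
print("target TL,BL", b(-.063,.0975),b(-.063,.0355), b(.063,.0355))
E
```

```text
[ 0.5105 -0.0916  0.1765]
[ 0.5756 -0.0854  0.1765]
[ 0.5816 -0.2086  0.1765]
target TL,BL [ 0.5714427  -0.09200245] [ 0.5097155  -0.09783665] [ 0.5215721  -0.22328225]
```

View pics/t3c.png

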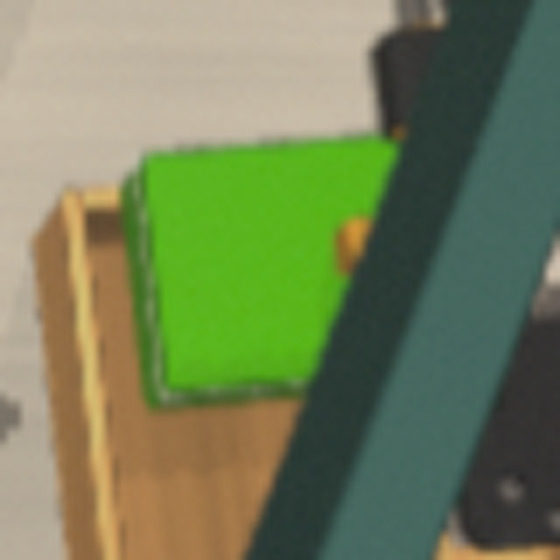

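```bash
python3 - <<'E'
from h import *
s=snap("top")
def px(U,k,o): return ((U[0]+.5)/k-.5+o[0],(U[1]+.5)/k-.5+o[1])
for p in [(142,155),(165,390),(385,135)]: print(np.round(onz(s,px(p,7,(345,170)),.1765),4))
E
```

```text
[ 0.568  -0.0865  0.1765]
[ 0.5078 -0.091   0.1765]
[ 0.5736 -0.1492  0.1765]
```

Call:
{"name": "arm_command", "arguments": {"motion": [[0, 0.002, -0.006, 0, 0, 0, 0], [0, 0.002, -0.006, 0, 0, 0, 0], [0, 0.002, -0.006, -0.03, 0, 0, 0], [0, 0.002, -0.006, -0.05, 0, 0, 0], [0, 0.002, -0.006, -0.07, 0, 0, 0], [0, 0.002, -0.006, -0.085, 0, 0, 0], [0, 0.002, -0.006, -0.1, 0, 0, 0], [0, 0.002, -0.006, -0.11, 0, 0, 0], [0, 0.002, -0.006, -0.117, 0, 0, 0], [0, 0.002, -0.006, -0.122, 0, 0, 0], [0, 0.002, -0.006, -0.125, 0, 0, 0], [0, 0.002, -0.006, -0.125, 0, 0, 0], [0, 0.002, -0.006, -0.125, 0, 0, 0]]}}

```text
t: 11.65
ee_pos: [0.5475, -0.1644, 0.0601]
eef_rot: [0.0, 0.999, 0.046, 0.001]
ft_force: [0.1, -0.2, -2.9]
width: 0.0117
```

Call:
{"name": "arm_command", "arguments": {"motion": [[0, 0, 0, 0, 0, 0, 0], [0, 0, 0, -0.002, 0, 0, 0], [0, 0, 0, -0.004, 0, 0, 0], [0, 0, 0, -0.005, 0, 0, 0], [0, 0, 0, -0.005, 0, 0, 0]]}}

```text
t: 12.15
ee_pos: [0.547, -0.1643, 0.0546]
eef_rot: [-0.0, 0.999, 0.046, -0.0]
ft_force: [-0.1, -0.6, -2.8]
width: 0.0117
```

Call:
{"name": "arm_command", "arguments": {"motion": [[0, 0, 0, -0.001, 0, 0, 0], [0, 0, 0, -0.002, 0, 0, 0], [0, 0, 0, -0.002, 0, 0, 0], [0, 0, 0, -0.002, 0, 0, 0]]}}

```text
t: 12.55
ee_pos: [0.5471, -0.1642, 0.0545]
eef_rot: [0.0, 0.999, 0.047, 0.0]
ft_force: [-3.2, 2.6, 6.1]
width: 0.0112
```

Contact: the force went from −2.8 to +6.1 N, so the tin is down. I'll release, rise and move back over the crate toward A, turning nothing.

Call:
{"name": "arm_command", "arguments": {"motion": [[0.03, 0, 0, 0.001, 0, 0, 0], [0.03, 0, 0, 0.001, 0, 0, 0], [0.03, 0, 0, 0.001, 0, 0, 0], [0.03, 0, 0, 0.03, 0, 0, 0], [0.03, 0, 0, 0.07, 0, 0, 0], [0.03, 0, 0, 0.12, 0, 0, 0], [0.03, 0, 0, 0.16, 0, 0, 0], [0.03, 0, 0.05, 0.16, 0, 0, 0], [0.03, 0, 0.1, 0.16, 0, 0, 0], [0.03, 0, 0.15, 0.16, 0, 0, 0], [0.03, 0, 0.2, 0.16, 0, 0, 0], [0.03, -0.005, 0.25, 0.16, 0, 0, 0], [0.03, -0.01, 0.3, 0.16, 0, 0, 0], [0.03, -0.016, 0.342, 0.16, 0, 0, 0], [0.03, -0.016, 0.342, 0.16, 0, 0, 0]]}}

```text
t: 14.05
ee_pos: [0.5299, 0.1828, 0.2122]
eef_rot: [-0.001, 0.999, 0.05, -0.0]
ft_force: [-0.4, 0.5, -0.2]
width: 0.0301
```

```bash
python3 - <<'E'
from h import *
s=snap("top"); crop(s,(280,170,520,310),3.3,"pics/t4.png")
c=snap("scene"); crop(c,(60,120,500,290),1.8,"pics/s4.png")
E
```

```text
(no output)
```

View pics/t4.png

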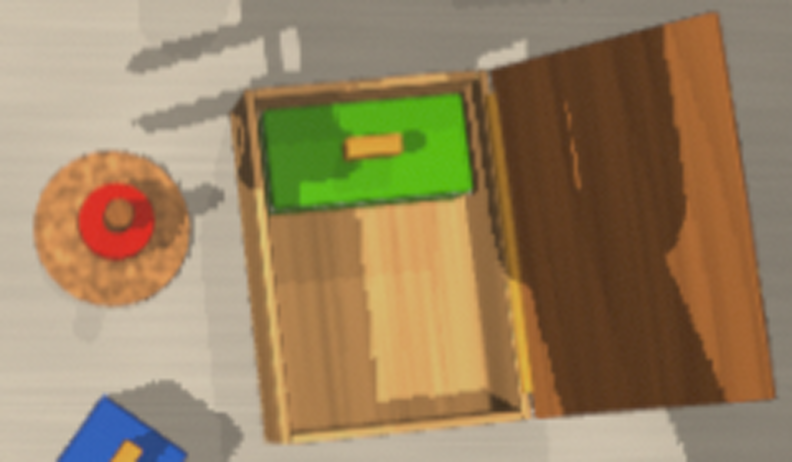

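View pics/s4.png

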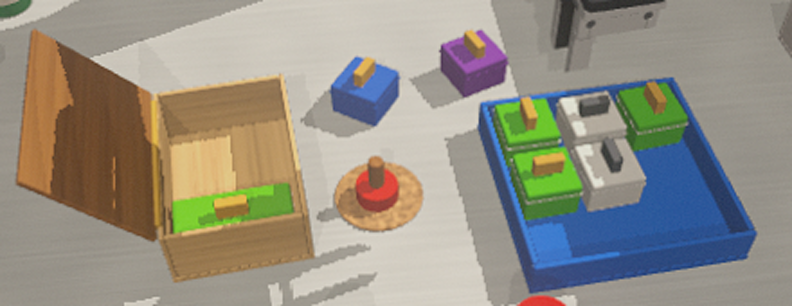

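```bash
python3 - <<'E'
from h import *
print(arm.get_state()["ee_pos"])
s=snap("top")
def px(U,k,o): return ((U[0]+.5)/k-.5+o[0],(U[1]+.5)/k-.5+o[1])
w=np.array([onz(s,px(p,3.3,(280,170)),.05)[:2] for p in [(263,112),(463,93),(472,190),(275,208)]]); ct=w.mean(0); d=ct-[.4803,-.1639]
print(ct,"box",d@[.0941,-.9956],d@[.9956,.0941], np.linalg.norm(w[1]-w[0]),np.linalg.norm(w[2]-w[1]),(w-[.4803,-.1639])@np.array([[.0941,.9956],[-.9956,.0941]]))
E
```

```text
[0.53091904 0.17839469 0.21221337]
[ 0.54600894 -0.15898074] box 0.001285599184937038 0.06588271998729961 0.12595524279860604 0.06078577960952128 [[-0.06121878  0.09562637]
 [ 0.06473893  0.09637072]
 [ 0.06222505  0.03563469]
 [-0.0606028   0.0358991 ]]
```

Call:
{"name": "arm_command", "arguments": {"motion": [[0.03, 0, 0, -0.05, 0, 0, -0.01], [0.03, 0, 0, -0.1, 0, 0, -0.01], [0.03, 0, 0, -0.13, 0, 0, -0.01], [0.03, 0, 0, -0.15, 0, 0, -0.01], [0.03, 0, 0, -0.158, 0, 0, -0.01], [0.03, 0, 0, -0.158, 0, 0, -0.01], [0.03, 0, 0, -0.158, 0, 0, -0.01], [0, 0, 0, -0.158, 0, 0, -0.01], [0, 0, 0, -0.158, 0, 0, -0.01], [0, 0, 0, -0.158, 0, 0, -0.01], [0, 0, 0, -0.158, 0, 0, -0.01], [0, 0, 0, -0.158, 0, 0, -0.01]]}}

```text
t: 15.4
ee_pos: [0.5313, 0.1779, 0.0554]
eef_rot: [-0.0, 0.999, 0.042, 0.001]
ft_force: [-0.4, -0.8, 4.4]
width: 0.0116
```

Call:
{"name": "arm_command", "arguments": {"motion": [[0, 0, 0, 0.03, 0, 0, 0], [0, 0, 0, 0.06, 0, 0, 0], [0, 0, 0, 0.1, 0, 0, 0], [0, 0, 0, 0.13, 0, 0, 0], [0, 0, 0, 0.13, 0, 0, 0], [0, -0.005, -0.04, 0.13, 0, 0, 0.01], [0, -0.01, -0.08, 0.13, 0, 0, 0.01], [0, -0.015, -0.12, 0.13, 0, 0, 0.01], [0, -0.02, -0.16, 0.13, 0, 0, 0.01], [0, -0.025, -0.2, 0.13, 0, 0, 0.01], [0, -0.03, -0.24, 0.13, 0, 0, 0.01], [0, -0.035, -0.28, 0.13, 0, 0, 0.01], [0, -0.04, -0.32, 0.13, 0, 0, 0.01], [0, -0.045, -0.35, 0.13, 0, 0, 0.01], [0, -0.048, -0.37, 0.13, 0, 0, 0.01], [0, -0.048, -0.376, 0.13, 0, 0, 0.01], [0, -0.048, -0.376, 0.13, 0, 0, 0.01], [0, -0.048, -0.376, 0.13, 0, 0, 0.01], [0, -0.048, -0.376, 0.13, 0, 0, 0.01]]}}

```text
t: 17.3
ee_pos: [0.4832, -0.197, 0.184]
eef_rot: [-0.0, 0.999, 0.047, -0.0]
ft_force: [-0.0, -0.2, -1.7]
width: 0.0116
```

```bash
python3 - <<'E'
from h import *
c=snap("scene"); crop(c,(60,90,300,280),3.1,"pics/s5.png"); print(arm.get_state()["ee_pos"])
E
```

```text
[ 0.48326979 -0.19706894  0.18426503]
```

View pics/s5.png

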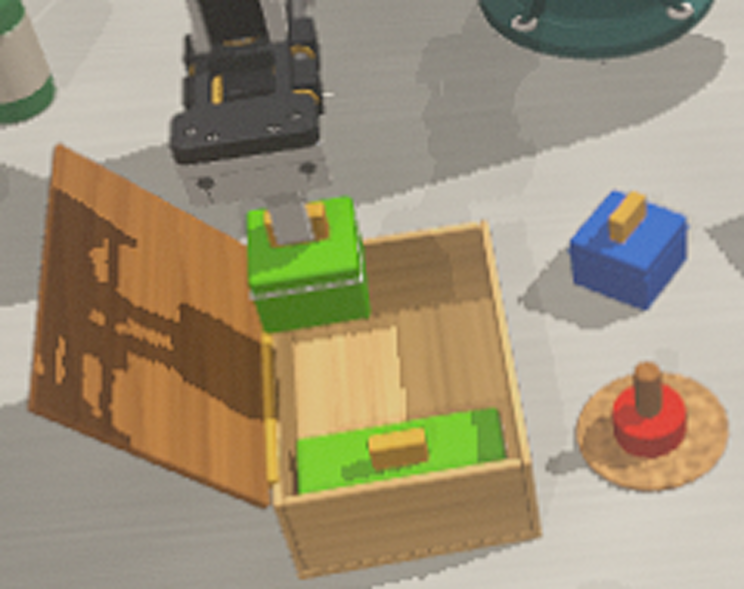

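Call:
{"name": "arm_command", "arguments": {"motion": [[0, 0, -0.001, -0.03, 0, 0, 0], [0, 0, -0.001, -0.06, 0, 0, 0], [0, 0, -0.001, -0.08, 0, 0, 0], [0, 0, -0.001, -0.1, 0, 0, 0], [0, 0, -0.001, -0.112, 0, 0, 0], [0, 0, -0.001, -0.12, 0, 0, 0], [0, 0, -0.001, -0.125, 0, 0, 0], [0, 0, -0.001, -0.128, 0, 0, 0], [0, 0, -0.001, -0.128, 0, 0, 0], [0, 0, -0.001, -0.129, 0, 0, 0], [0, 0, -0.001, -0.13, 0, 0, 0], [0, 0, -0.001, -0.13, 0, 0, 0], [0, 0, -0.001, -0.13, 0, 0, 0]]}}

```text
t: 18.65
ee_pos: [0.4831, -0.1993, 0.0547]
eef_rot: [0.0, 0.999, 0.046, 0.0]
ft_force: [0.4, 0.2, -1.8]
width: 0.0115
```

Call:
{"name": "arm_command", "arguments": {"motion": [[0, 0, 0, -0.001, 0, 0, 0], [0, 0, 0, -0.002, 0, 0, 0], [0, 0, 0, -0.002, 0, 0, 0]]}}

```text
t: 18.95
ee_pos: [0.4832, -0.1995, 0.0544]
eef_rot: [0.0, 0.999, 0.046, 0.0]
ft_force: [-3.9, 1.0, 6.7]
width: 0.0113
```

Call:
{"name": "arm_command", "arguments": {"motion": [[0.03, 0, 0, 0.001, 0, 0, 0], [0.03, 0, 0, 0.001, 0, 0, 0], [0.03, 0, 0, 0.001, 0, 0, 0], [0.03, 0, 0, 0.03, 0, 0, 0], [0.03, 0, 0, 0.07, 0, 0, 0], [0.03, 0, 0, 0.12, 0, 0, 0], [0.03, 0, 0, 0.16, 0, 0, 0], [0.03, 0, 0.05, 0.16, 0, 0, 0.14], [0.03, 0, 0.1, 0.16, 0, 0, 0.28], [0.03, 0, 0.15, 0.16, 0, 0, 0.42], [0.03, 0, 0.2, 0.16, 0, 0, 0.56], [0.03, -0.01, 0.25, 0.16, 0, 0, 0.7], [0.03, -0.02, 0.3, 0.16, 0, 0, 0.84], [0.03, -0.03, 0.34, 0.16, 0, 0, 0.98], [0.03, -0.03, 0.36, 0.16, 0, 0, 1.12], [0.03, -0.03, 0.3715, 0.16, 0, 0, 1.26], [0.03, -0.03, 0.3715, 0.16, 0, 0, 1.4], [0.03, -0.03, 0.3715, 0.16, 0, 0, 1.53], [0.03, -0.03, 0.3715, 0.16, 0, 0, 1.53], [0.03, -0.03, 0.3715, 0.16, 0, 0, 1.53]]}}

```text
t: 20.95
ee_pos: [0.4531, 0.1723, 0.2123]
eef_rot: [-0.0, 0.689, 0.724, -0.0]
ft_force: [-0.0, 0.0, -0.1]
width: 0.0301
```

```bash
python3 - <<'E'
from h import *
s=snap("top"); crop(s,(280,170,520,310),3.3,"pics/t6.png")
c=snap("scene"); crop(c,(60,120,500,290),1.8,"pics/s6.png"); print(arm.get_state()["ee_pos"],arm.get_state()["eef_rot"])
E
```

```text
[0.45310957 0.1720983  0.21240948] [-4.00623632e-05  6.89168667e-01  7.24600957e-01  1.29169877e-07]
```

View pics/t6.png

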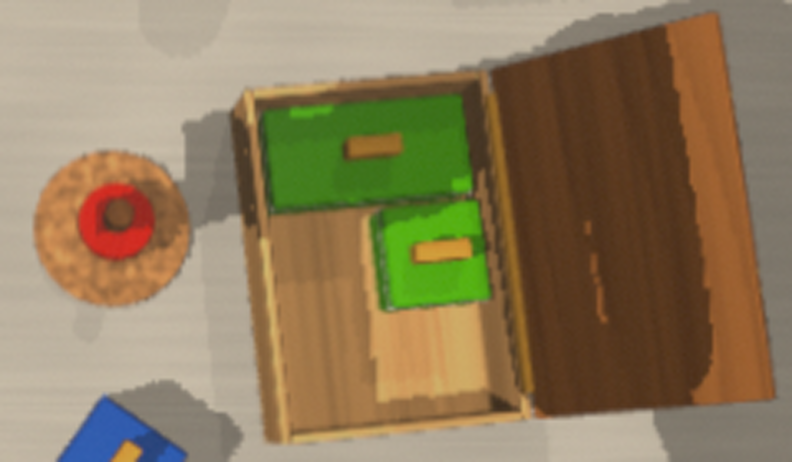

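View pics/s6.png

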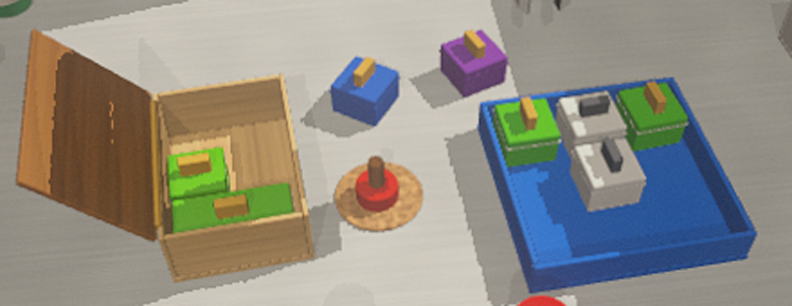

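Tin A sits flat in the box at crop (440,255). Next I grip B at s6 crop (528,120), one of the two square greens left, with its lit green top and brass bar.

Call:
{"name": "arm_command", "arguments": {"motion": [[0.03, 0, 0, -0.05, 0, 0, 0], [0.03, 0, 0, -0.1, 0, 0, 0], [0.03, 0, 0, -0.13, 0, 0, 0], [0.03, 0, 0, -0.15, 0, 0, 0], [0.03, 0, 0, -0.158, 0, 0, 0], [0.03, 0, 0, -0.158, 0, 0, 0], [0.03, 0, 0, -0.158, 0, 0, 0], [0, 0, 0, -0.158, 0, 0, 0], [0, 0, 0, -0.158, 0, 0, 0], [0, 0, 0, -0.158, 0, 0, 0], [0, 0, 0, -0.158, 0, 0, 0], [0, 0, 0, -0.158, 0, 0, 0]]}}

```text
t: 22.25
ee_pos: [0.4538, 0.1727, 0.0555]
eef_rot: [0.0, 0.688, 0.725, 0.001]
ft_force: [-0.2, 1.8, 2.7]
width: 0.0117
```

Call:
{"name": "arm_command", "arguments": {"motion": [[0, 0, 0, 0.03, 0, 0, 0], [0, 0, 0, 0.06, 0, 0, 0], [0, 0, 0, 0.1, 0, 0, 0], [0, 0, 0, 0.13, 0, 0, 0], [0, 0, 0, 0.13, 0, 0, -0.14], [0, 0.002, -0.03, 0.13, 0, 0, -0.28], [0, 0.004, -0.06, 0.13, 0, 0, -0.42], [0, 0.006, -0.1, 0.13, 0, 0, -0.56], [0, 0.01, -0.14, 0.13, 0, 0, -0.7], [0, 0.014, -0.18, 0.13, 0, 0, -0.84], [0, 0.018, -0.21, 0.13, 0, 0, -0.98], [0, 0.022, -0.24, 0.13, 0, 0, -1.12], [0, 0.023, -0.27, 0.13, 0, 0, -1.26], [0, 0.023, -0.29, 0.13, 0, 0, -1.4], [0, 0.023, -0.3, 0.13, 0, 0, -1.53], [0, 0.023, -0.303, 0.13, 0, 0, -1.53], [0, 0.023, -0.303, 0.13, 0, 0, -1.53], [0, 0.023, -0.303, 0.13, 0, 0, -1.53]]}}

```text
t: 24.05
ee_pos: [0.4758, -0.1302, 0.1841]
eef_rot: [-0.0, 0.999, 0.048, -0.0]
ft_force: [0.0, 0.3, -2.2]
width: 0.012
```

```bash
python3 - <<'E'
from h import *
c=snap("scene"); crop(c,(60,90,300,280),3.1,"pics/s7.png"); print(arm.get_state()["ee_pos"],arm.get_state()["eef_rot"])
E
```

```text
[ 0.47590214 -0.13007318  0.18425376] [-2.08605600e-04  9.98865248e-01  4.76248550e-02 -2.14588977e-04]
```

View pics/s7.png

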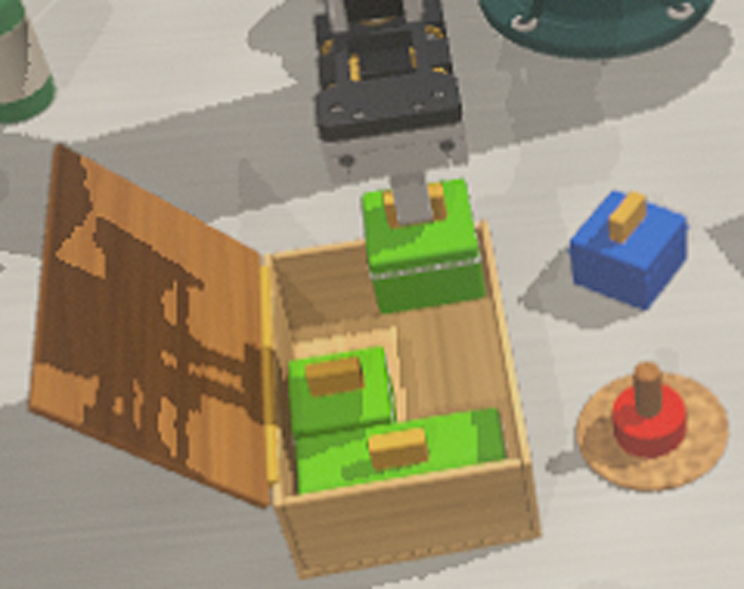

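Call:
{"name": "arm_command", "arguments": {"motion": [[0, 0.001, 0.001, -0.03, 0, 0, 0], [0, 0.001, 0.001, -0.06, 0, 0, 0], [0, 0.001, 0.001, -0.08, 0, 0, 0], [0, 0.001, 0.001, -0.1, 0, 0, 0], [0, 0.001, 0.001, -0.112, 0, 0, 0], [0, 0.001, 0.001, -0.12, 0, 0, 0], [0, 0.001, 0.001, -0.125, 0, 0, 0], [0, 0.001, 0.001, -0.128, 0, 0, 0], [0, 0.001, 0.001, -0.129, 0, 0, 0], [0, 0.001, 0.001, -0.13, 0, 0, 0], [0, 0.001, 0.001, -0.131, 0, 0, 0], [0, 0.001, 0.001, -0.132, 0, 0, 0], [0, 0.001, 0.001, -0.132, 0, 0, 0]]}}

```text
t: 25.4
ee_pos: [0.4779, -0.1299, 0.0544]
eef_rot: [0.0, 0.999, 0.047, 0.001]
ft_force: [-1.3, 0.6, 5.2]
width: 0.0115
```

Call:
{"name": "arm_command", "arguments": {"motion": [[0.03, 0, 0, 0.001, 0, 0, 0], [0.03, 0, 0, 0.001, 0, 0, 0], [0.03, 0, 0, 0.001, 0, 0, 0], [0.03, 0, 0, 0.03, 0, 0, 0], [0.03, 0, 0, 0.07, 0, 0, 0], [0.03, 0, 0, 0.12, 0, 0, 0], [0.03, 0, 0, 0.16, 0, 0, 0], [0.03, 0, 0.05, 0.16, 0, 0, 0.14], [0.03, 0, 0.1, 0.16, 0, 0, 0.28], [0.03, 0, 0.15, 0.16, 0, 0, 0.42], [0.03, 0, 0.2, 0.16, 0, 0, 0.56], [0.03, -0.01, 0.25, 0.16, 0, 0, 0.7], [0.03, -0.02, 0.3, 0.16, 0, 0, 0.84], [0.03, -0.03, 0.35, 0.16, 0, 0, 0.98], [0.03, -0.032, 0.39, 0.16, 0, 0, 1.12], [0.03, -0.032, 0.42, 0.16, 0, 0, 1.26], [0.03, -0.032, 0.452, 0.16, 0, 0, 1.4], [0.03, -0.032, 0.452, 0.16, 0, 0, 1.54], [0.03, -0.032, 0.452, 0.16, 0, 0, 1.58], [0.03, -0.032, 0.452, 0.16, 0, 0, 1.58]]}}

```text
t: 27.4
ee_pos: [0.4449, 0.3225, 0.212]
eef_rot: [-0.0, 0.67, 0.742, -0.0]
ft_force: [-0.5, -0.5, -0.2]
width: 0.03
```

```bash
python3 - <<'E'
from h import *
s=snap("top"); crop(s,(280,170,520,310),3.3,"pics/t8.png")
c=snap("scene"); crop(c,(60,120,500,290),1.8,"pics/s8.png"); print(arm.get_state()["ee_pos"],arm.get_state()["eef_rot"])
E
```

```text
[0.4450553  0.32214002 0.21227085] [-7.09095126e-05  6.70474073e-01  7.41932944e-01 -1.40877008e-04]
```

View pics/t8.png

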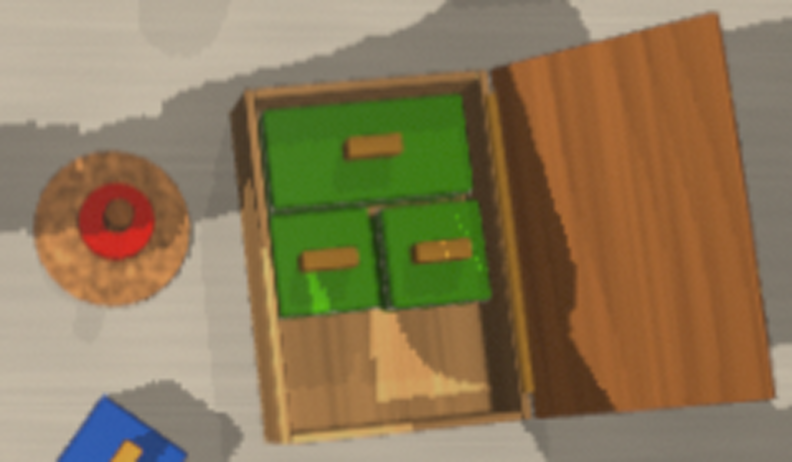

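View pics/s8.png

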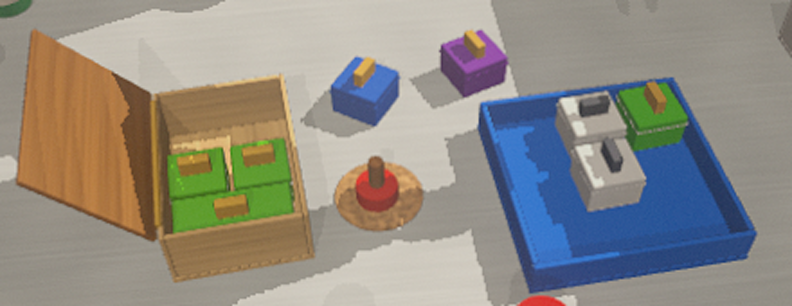

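Three tins are flat in the box, and the stamp and whites are undisturbed. Now the last green, C, at s8 crop (655,105).

Call:
{"name": "arm_command", "arguments": {"motion": [[0.03, 0.001, 0, -0.05, 0, 0, 0], [0.03, 0.001, 0, -0.1, 0, 0, 0], [0.03, 0.001, 0, -0.13, 0, 0, 0], [0.03, 0.001, 0, -0.15, 0, 0, 0], [0.03, 0.001, 0, -0.158, 0, 0, 0], [0.03, 0.001, 0, -0.158, 0, 0, 0], [0.03, 0.001, 0, -0.158, 0, 0, 0], [0, 0.001, 0, -0.158, 0, 0, 0], [0, 0.001, 0, -0.158, 0, 0, 0], [0, 0.001, 0, -0.158, 0, 0, 0], [0, 0.001, 0, -0.158, 0, 0, 0], [0, 0.001, 0, -0.158, 0, 0, 0]]}}

```text
t: 28.7
ee_pos: [0.4466, 0.3229, 0.0555]
eef_rot: [0.0, 0.67, 0.742, 0.001]
ft_force: [0.7, 1.9, 3.3]
width: 0.0119
```

Call:
{"name": "arm_command", "arguments": {"motion": [[0, 0, 0, 0.03, 0, 0, 0], [0, 0, 0, 0.06, 0, 0, 0], [0, 0, 0, 0.1, 0, 0, 0], [0, 0, 0, 0.13, 0, 0, 0], [0, 0, -0.03, 0.13, 0, 0, -0.14], [0, 0, -0.07, 0.13, 0, 0, -0.28], [0, 0, -0.11, 0.13, 0, 0, -0.42], [0, 0, -0.15, 0.13, 0, 0, -0.56], [0, -0.005, -0.19, 0.13, 0, 0, -0.7], [0, -0.01, -0.23, 0.13, 0, 0, -0.84], [0, -0.015, -0.27, 0.13, 0, 0, -0.98], [0, -0.02, -0.31, 0.13, 0, 0, -1.12], [0, -0.025, -0.35, 0.13, 0, 0, -1.26], [0, -0.03, -0.39, 0.13, 0, 0, -1.4], [0, -0.032, -0.43, 0.13, 0, 0, -1.54], [0, -0.032, -0.46, 0.13, 0, 0, -1.58], [0, -0.032, -0.485, 0.13, 0, 0, -1.58], [0, -0.032, -0.493, 0.13, 0, 0, -1.58], [0, -0.032, -0.493, 0.13, 0, 0, -1.58], [0, -0.032, -0.493, 0.13, 0, 0, -1.58]]}}

```text
t: 30.7
ee_pos: [0.4138, -0.1698, 0.1841]
eef_rot: [-0.001, 0.999, 0.047, -0.0]
ft_force: [-0.3, 0.4, -1.8]
width: 0.0116
```

```bash
python3 - <<'E'
from h import *
c=snap("scene"); crop(c,(60,90,300,280),3.1,"pics/s9.png"); print(arm.get_state()["ee_pos"],arm.get_state()["eef_rot"])
s=snap("top"); crop(s,(280,170,520,310),3.3,"pics/t9.png")
E
```

```text
[ 0.41397774 -0.16962447  0.1842558 ] [-4.63555323e-04  9.98890160e-01  4.70977945e-02 -1.77863160e-04]
```

View pics/s9.png

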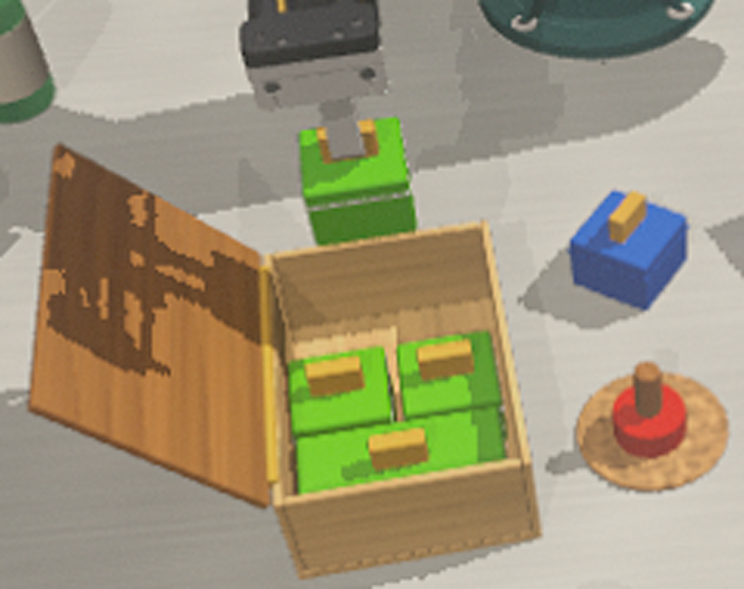

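View pics/t9.png

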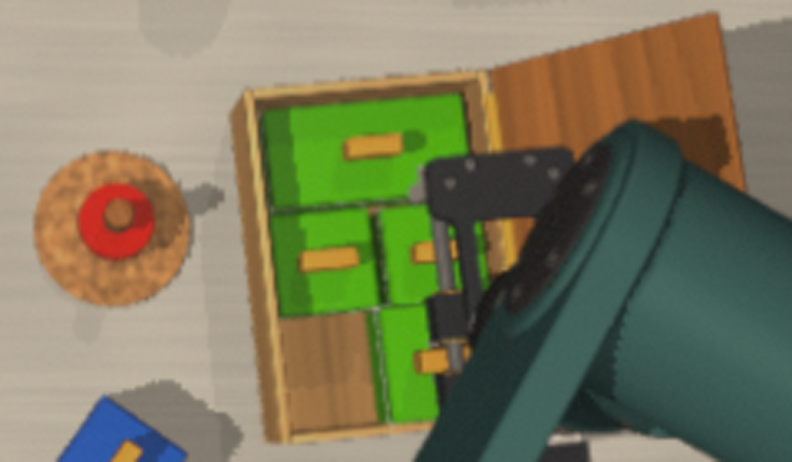

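Call:
{"name": "arm_command", "arguments": {"motion": [[0, 0.001, 0, -0.03, 0, 0, 0], [0, 0.001, 0, -0.05, 0, 0, 0], [0, 0.001, 0, -0.07, 0, 0, 0], [0, 0.001, 0, -0.09, 0, 0, 0], [0, 0.001, 0, -0.105, 0, 0, 0], [0, 0.001, 0, -0.115, 0, 0, 0], [0, 0.001, 0, -0.122, 0, 0, 0], [0, 0.001, 0, -0.127, 0, 0, 0], [0, 0.001, 0, -0.129, 0, 0, 0], [0, 0.001, 0, -0.13, 0, 0, 0], [0, 0.001, 0, -0.131, 0, 0, 0], [0, 0.001, 0, -0.132, 0, 0, 0], [0, 0.001, 0, -0.132, 0, 0, 0]]}}

```text
t: 32.1
ee_pos: [0.4158, -0.171, 0.0544]
eef_rot: [0.0, 0.999, 0.046, 0.001]
ft_force: [-1.5, 3.3, 5.5]
width: 0.0113
```

Call:
{"name": "arm_command", "arguments": {"motion": [[0.03, 0, 0, 0.001, 0, 0, 0], [0.03, 0, 0, 0.001, 0, 0, 0], [0.03, 0, 0, 0.001, 0, 0, 0], [0.03, 0, 0, 0.03, 0, 0, 0], [0.03, 0, 0, 0.07, 0, 0, 0], [0.03, 0, 0, 0.12, 0, 0, 0], [0.03, 0, 0, 0.17, 0, 0, 0], [0, 0, 0, 0.22, 0, 0, 0], [0, -0.03, -0.04, 0.24, 0, 0, -0.1], [0, -0.06, -0.08, 0.24, 0, 0, -0.2], [0, -0.09, -0.12, 0.24, 0, 0, -0.3], [0, -0.12, -0.16, 0.24, 0, 0, -0.4], [0, -0.12, -0.2, 0.24, 0, 0, -0.5], [0, -0.12, -0.24, 0.24, 0, 0, -0.5], [0, -0.12, -0.26, 0.24, 0, 0, -0.5], [0, -0.12, -0.26, 0.24, 0, 0, -0.5], [0, -0.12, -0.26, 0.24, 0, 0, -0.5]]}}

```text
t: 33.8
ee_pos: [0.295, -0.4305, 0.292]
eef_rot: [-0.001, 0.979, -0.202, -0.0]
ft_force: [-0.1, -0.1, 1.0]
width: 0.0005
```

```bash
python3 - <<'E'
from h import *
c=snap("scene"); crop(c,(60,90,300,280),3.1,"pics/s10.png"); print(arm.get_state()["ee_pos"],arm.get_state()["eef_rot"])
s=snap("top"); crop(s,(280,170,520,310),3.3,"pics/t10.png"); cv2.imwrite("pics/t10f.png",s["img"])
E
```

```text
[ 0.29518815 -0.43000333  0.29248699] [-3.44464925e-04  9.79414250e-01 -2.01860364e-01 -4.22578818e-05]
```

View pics/s10.png

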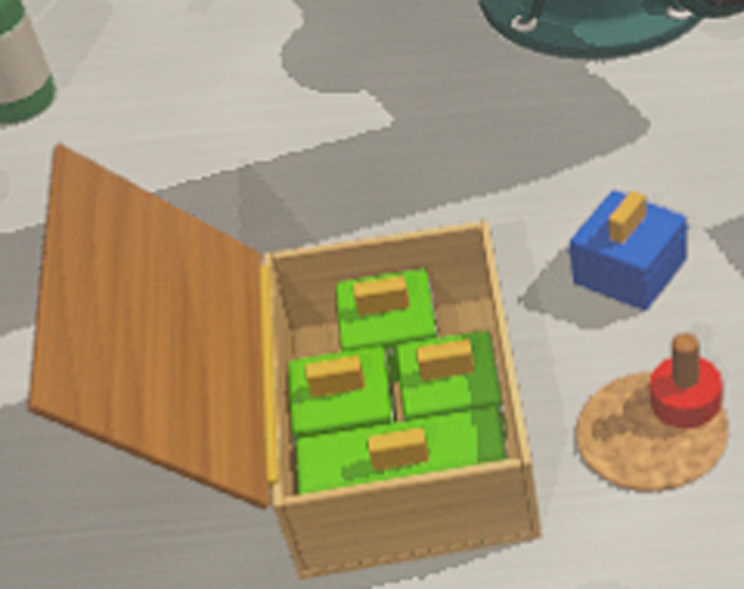

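View pics/t10.png

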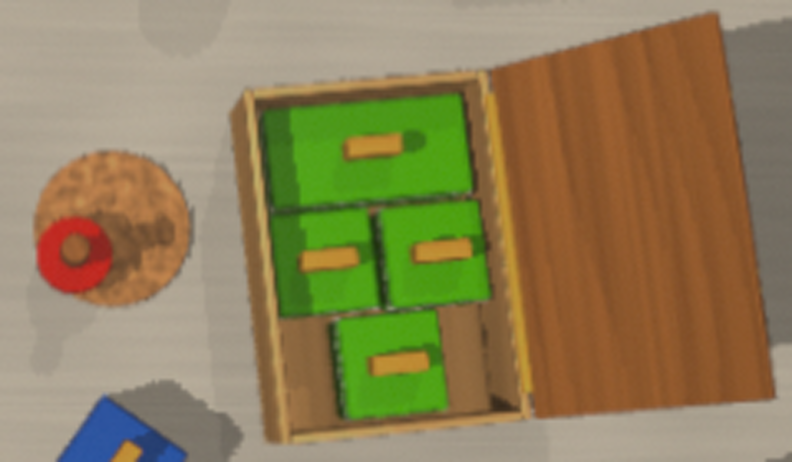

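View pics/t10f.png

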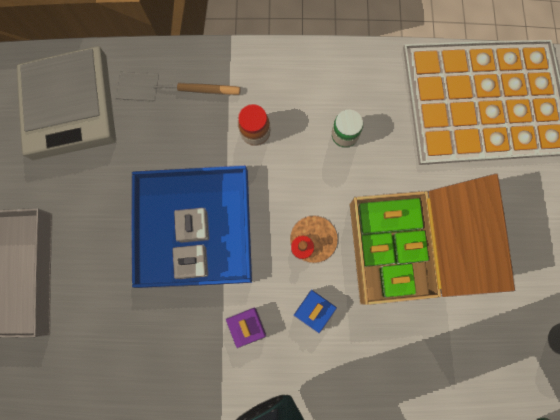

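The four green tins are flat in the box, but the stamp has been knocked: it now stands at t10 crop (75,255), near the mat's edge, and the mat centre is at (113,228). I'll measure it and put it back first.

```bash
python3 - <<'E'
from h import *
s=snap("top"); c=snap("scene")
for n,cam,roi in(("t",s,(280,205,345,275)),("s",c,(240,180,305,260))):
    for r,a,ct in blobs(cam,(0,150,80),(6,255,255),roi,15)[0]: print(n,"red",np.round(r[0],1),a,np.round(onz(cam,r[0],.02),4))
def px(U,k,o): return ((U[0]+.5)/k-.5+o[0],(U[1]+.5)/k-.5+o[1])
print(np.round(onz(s,px((76,248),3.3,(280,170)),.064),4), np.round(tri(s,px((76,248),3.3,(280,170)),c,px((685,342),3.1,(60,90))),4))
crop(c,(235,180,305,260),7,"pics/st.png")
E
```

```text
t red [302. 247.] 386.5 [0.4841 0.0217 0.02  ]
s red [281.  216.5] 242.5 [0.4905 0.0224 0.02  ]Traceback (most recent call last):
  File "<stdin>", line 6, in <module>
    return _wrapfunc(a, 'round', decimals=decimals, out=out)
    return _wrapit(obj, method, *args, **kwds)
    conv = _array_converter(obj)
ValueError: setting an array element with a sequence. The requested array has an inhomogeneous shape after 1 dimensions. The detected shape was (2,) + inhomogeneous part.
```

```bash
python3 - <<'E'
from h import *
s=snap("top"); c=snap("scene")
def px(U,k,o): return ((U[0]+.5)/k-.5+o[0],(U[1]+.5)/k-.5+o[1])
print(np.round(onz(s,px((76,248),3.3,(280,170)),.064),4), tri(s,px((76,248),3.3,(280,170)),c,px((685,342),3.1,(60,90))))
crop(c,(235,180,305,260),7,"pics/st.png")
E
```

```text
[0.4842 0.0214 0.064 ] (array([0.4844399 , 0.02213211, 0.06286612]), np.float64(0.0015201954726877013))
```

View pics/st.png

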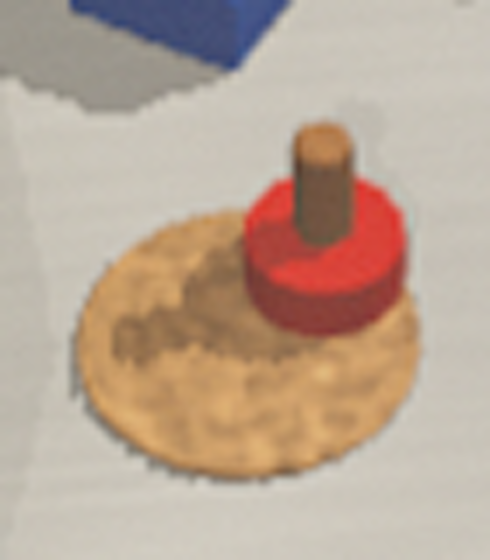

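Call:
{"name": "arm_command", "arguments": {"motion": [[0.06, 0.02, 0.04, 0, 0, 0, 0.1], [0.06, 0.04, 0.08, 0, 0, 0, 0.2], [0.06, 0.055, 0.12, 0, 0, 0, 0.3], [0.06, 0.07, 0.165, 0, 0, 0, 0.4], [0.06, 0.09, 0.21, 0, 0, 0, 0.5], [0.06, 0.11, 0.255, 0, 0, 0, 0.5], [0.06, 0.13, 0.3, 0, 0, 0, 0.5], [0.06, 0.15, 0.345, 0, 0, 0, 0.5], [0.06, 0.17, 0.39, 0, 0, 0, 0.5], [0.06, 0.185, 0.43, 0, 0, 0, 0.5], [0.06, 0.189, 0.452, 0, 0, 0, 0.5], [0.06, 0.189, 0.452, 0, 0, 0, 0.5], [0.06, 0.189, 0.452, 0, 0, 0, 0.5], [0.06, 0.189, 0.452, -0.05, 0, 0, 0.5], [0.06, 0.189, 0.452, -0.1, 0, 0, 0.5], [0.06, 0.189, 0.452, -0.14, 0, 0, 0.5], [0.06, 0.189, 0.452, -0.17, 0, 0, 0.5], [0.06, 0.189, 0.452, -0.17, 0, 0, 0.5]], "newtons": 25}}

```text
t: 35.9
ee_pos: [0.4801, 0.02, 0.1176]
eef_rot: [-0.0, 0.999, 0.045, -0.005]
ft_force: [-1.3, 0.3, -0.5]
width: 0.0599
```

Call:
{"name": "arm_command", "arguments": {"motion": [[0.06, 0, 0, 0, 0, 0, 0], [0.06, 0, 0, -0.04, 0, 0, 0], [0.06, 0, 0, -0.07, 0, 0, 0], [0.06, 0, 0, -0.088, 0, 0, 0], [0.06, 0, 0, -0.088, 0, 0, 0], [0.06, 0, 0, -0.088, 0, 0, 0], [0, 0, 0, -0.088, 0, 0, 0], [0, 0, 0, -0.088, 0, 0, 0], [0, 0, 0, -0.088, 0, 0, 0], [0, 0, 0, -0.088, 0, 0, 0], [0, 0, 0, -0.088, 0, 0, 0], [0, 0, 0, -0.088, 0, 0, 0]]}}

```text
t: 37.1
ee_pos: [0.4841, 0.0213, 0.0345]
eef_rot: [-0.0, 0.999, 0.047, 0.0]
ft_force: [-0.2, 1.1, 1.8]
width: 0.0173
```

Call:
{"name": "arm_command", "arguments": {"motion": [[0, 0, 0, 0.015, 0, 0, 0], [0, 0, 0, 0.025, 0, 0, 0], [0, 0.01, -0.012, 0.025, 0, 0, 0], [0, 0.02, -0.0235, 0.025, 0, 0, 0], [0, 0.02, -0.0235, 0.025, 0, 0, 0], [0, 0.02, -0.0235, 0.025, 0, 0, 0], [0, 0.02, -0.0235, 0.012, 0, 0, 0], [0, 0.02, -0.0235, 0.004, 0, 0, 0], [0, 0.02, -0.0235, 0, 0, 0, 0], [0, 0.02, -0.0235, -0.001, 0, 0, 0], [0, 0.02, -0.0235, -0.001, 0, 0, 0]]}}

```text
t: 38.2
ee_pos: [0.5026, -0.0019, 0.0342]
eef_rot: [-0.0, 0.999, 0.047, -0.002]
ft_force: [-5.1, -0.6, 7.6]
width: 0.0175
```

Call:
{"name": "arm_command", "arguments": {"motion": [[0.06, 0, 0, 0, 0, 0, 0], [0.06, 0, 0, 0, 0, 0, 0], [0.06, 0, 0, 0, 0, 0, 0], [0.06, 0, 0, 0.04, 0, 0, 0], [0.06, 0, 0, 0.08, 0, 0, 0], [0.06, 0, 0, 0.13, 0, 0, 0], [0.06, 0, 0, 0.18, 0, 0, 0], [0, 0, 0, 0.23, 0, 0, 0], [0, 0, 0, 0.28, 0, 0, 0], [0, 0, -0.04, 0.28, 0, 0, 0], [0, 0, -0.08, 0.28, 0, 0, 0], [0, 0, -0.12, 0.28, 0, 0, 0], [0, 0, -0.16, 0.28, 0, 0, 0], [0, 0, -0.2, 0.28, 0, 0, 0], [0, 0, -0.25, 0.28, 0, 0, 0], [0, 0, -0.3, 0.28, 0, 0, 0], [0, 0, -0.35, 0.28, 0, 0, 0], [0, 0, -0.38, 0.28, 0, 0, 0], [0, 0, -0.41, 0.28, 0, 0, 0], [0, 0, -0.41, 0.28, 0, 0, 0]]}}

```text
t: 40.2
ee_pos: [0.5032, -0.416, 0.3106]
eef_rot: [-0.001, 0.999, 0.044, -0.001]
ft_force: [-0.5, -0.2, -0.5]
width: 0.0002
```

```bash
python3 - <<'E'
from h import *
s=snap("top"); c=snap("scene")
print(arm.get_state()["ee_pos"])
def px(U,k,o): return ((U[0]+.5)/k-.5+o[0],(U[1]+.5)/k-.5+o[1])
o=(280,170);q=(60,90)
for a,b in(((717,13),(30,408)),((775,397),(58,147))):
    p,e=tri(s,px(a,3.3,o),c,px(b,3.1,q)); d=p[:2]-[.4803,-.1639]
    print(np.round(p,4),round(e,4),"box",d@[.0941,-.9956],d@[.9956,.0941],"ang",np.arctan2(p[2]-.076,.075-d@[.0941,-.9956]))
cv2.imwrite("pics/s11.png",c["img"])
for n,cam,roi in(("t",s,(280,205,345,275)),("s",c,(240,180,305,260))):
    for r,a,ct in blobs(cam,(0,150,80),(6,255,255),roi,15)[0]: print(n,"red",np.round(r[0],1),a,np.round(onz(cam,r[0],.02),4))
E
```

```text
[ 0.50399421 -0.4125138   0.3123499 ]
[ 0.6009 -0.327   0.1874] 0.0011 box 0.1737438568801516 0.10474826415566768 ang 2.2962342878846727
[ 0.3921 -0.3456  0.1872] 0.0027 box 0.172600651118926 -0.10490941909615713 ang 2.2912451061059502
t red [313. 238.] 384.5 [ 0.5027 -0.0009  0.02  ]
s red [270.5 223.5] 252.0 [ 5.061e-01 -4.000e-04  2.000e-02]
```

View pics/s11.png

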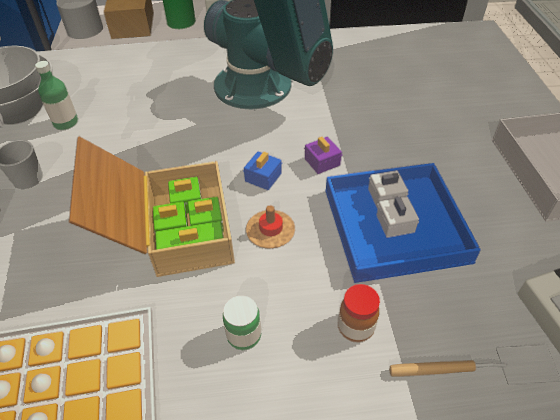

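```bash
python3 - <<'E'
from h import *
s=snap("top"); c=snap("scene")
cv2.imwrite("pics/t12.png",s["img"]);cv2.imwrite("pics/s12.png",c["img"])
for z in(.31,.45): print(proj(s,[.504,-.4125,z]),proj(c,[.504,-.4125,z]))
E
```

```text
[582.33006034 216.02080246] [ -2.33789632 126.8571529 ]
[639.12636144 199.33813402] [-46.30511079  44.95951206]
```

View pics/t12.png

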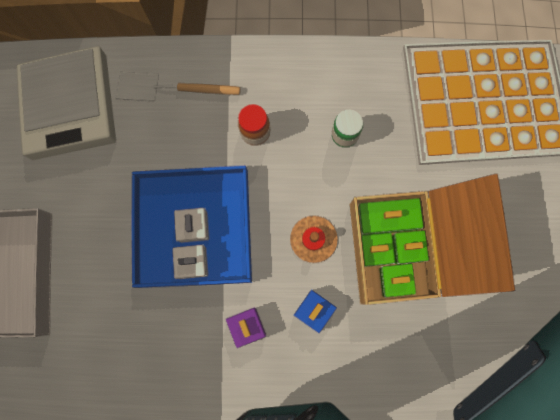

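Call:
{"name": "arm_command", "arguments": {"motion": [[0, 0, 0, -0.05, 0, 0, 0.01], [0, 0, 0, -0.1, 0, 0, 0.01], [0, 0, 0, -0.14, 0, 0, 0.01], [0, 0, 0, -0.167, 0, 0, 0.01], [0, 0, 0, -0.167, 0, 0, 0.01], [0, -0.003, 0.03, -0.167, 0, 0, 0.01], [0, -0.005, 0.05, -0.167, 0, 0, 0.01], [0, -0.006, 0.06, -0.167, 0, 0, 0.01], [0, -0.007, 0.07, -0.167, 0, 0, 0.01], [0, -0.008, 0.08, -0.167, 0, 0, 0.01], [0, -0.008, 0.09, -0.167, 0, 0, 0.01], [0, -0.009, 0.1, -0.167, 0, 0, 0.01], [0, -0.01, 0.11, -0.167, 0, 0, 0.01], [0, -0.011, 0.12, -0.167, 0, 0, 0.01], [0, -0.012, 0.13, -0.167, 0, 0, 0.01]]}}

```text
t: 41.9
ee_pos: [0.4919, -0.2813, 0.1465]
eef_rot: [-0.0, 0.999, 0.052, -0.0]
ft_force: [0.3, -1.1, 1.4]
width: 0.0006
```

```bash
python3 - <<'E'
from h import *
c=snap("scene"); cv2.imwrite("pics/s13.png",c["img"])
E
```

```text
(no output)
```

View pics/s13.png

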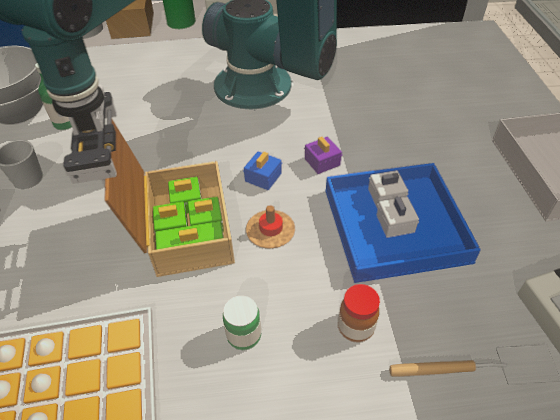

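The lid is rising: its free edge has moved in to about (110,130), with the finger behind it. I keep pushing past vertical, then down.

Call:
{"name": "arm_command", "arguments": {"motion": [[0, -0.001, 0.01, 0, 0, 0, 0], [0, -0.002, 0.02, 0, 0, 0, 0], [0, -0.003, 0.03, 0, 0, 0, 0], [0, -0.004, 0.04, 0, 0, 0, 0], [0, -0.005, 0.05, 0, 0, 0, 0], [0, -0.006, 0.06, 0, 0, 0, 0], [0, -0.007, 0.07, 0, 0, 0, 0], [0, -0.008, 0.08, 0, 0, 0, 0], [0, -0.009, 0.09, 0, 0, 0, 0], [0, -0.009, 0.095, 0, 0, 0, 0], [0, -0.009, 0.095, 0, 0, 0, 0]]}}

```text
t: 43.05
ee_pos: [0.483, -0.1858, 0.1466]
eef_rot: [-0.001, 0.999, 0.052, 0.0]
ft_force: [0.3, 0.4, 0.1]
width: 0.0004
```

```bash
python3 - <<'E'
from h import *
c=snap("scene"); cv2.imwrite("pics/s14.png",c["img"])
E
```

```text
(no output)
```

View pics/s14.png

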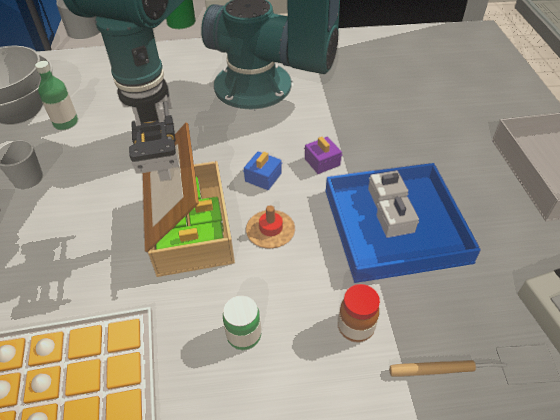

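Call:
{"name": "arm_command", "arguments": {"motion": [[0, -0.001, 0.01, -0.01, 0, 0, 0], [0, -0.002, 0.018, -0.02, 0, 0, 0], [0, -0.003, 0.026, -0.03, 0, 0, 0], [0, -0.003, 0.034, -0.04, 0, 0, 0], [0, -0.004, 0.042, -0.05, 0, 0, 0], [0, -0.004, 0.048, -0.058, 0, 0, 0], [0, -0.004, 0.048, -0.062, 0, 0, 0], [0, -0.004, 0.048, -0.064, 0, 0, 0], [0, -0.004, 0.048, -0.065, 0, 0, 0]]}}

```text
t: 44.0
ee_pos: [0.4783, -0.1375, 0.0836]
eef_rot: [-0.002, 0.999, 0.052, -0.001]
ft_force: [-7.1, 6.5, 16.5]
width: 0.0005
```

Call:
{"name": "arm_command", "arguments": {"motion": [[0, 0, 0, 0, 0, 0, 0], [0, 0, 0, -0.001, 0, 0, 0], [0, 0, 0, 0.01, 0, 0, 0], [0, 0, 0, 0.05, 0, 0, 0], [0, 0, 0, 0.1, 0, 0, 0], [0, 0, 0, 0.15, 0, 0, 0], [0, 0, 0, 0.2, 0, 0, 0], [0, -0.04, -0.03, 0.2, 0, 0, 0], [0, -0.08, -0.07, 0.2, 0, 0, 0], [0, -0.12, -0.11, 0.2, 0, 0, 0], [0, -0.15, -0.15, 0.2, 0, 0, 0], [0, -0.18, -0.19, 0.2, 0, 0, 0], [0, -0.18, -0.24, 0.2, 0, 0, 0], [0, -0.18, -0.29, 0.2, 0, 0, 0], [0, -0.18, -0.29, 0.2, 0, 0, 0], [0, -0.18, -0.29, 0.2, 0, 0, 0]]}}

```text
t: 45.6
ee_pos: [0.2986, -0.4304, 0.2801]
eef_rot: [-0.001, 0.999, 0.05, -0.0]
ft_force: [0.8, 0.7, -0.9]
width: 0.0004
```

```bash
python3 - <<'E'
from h import *
s=snap("top"); c=snap("scene"); cv2.imwrite("pics/s15.png",c["img"]); cv2.imwrite("pics/t15.png",s["img"])
crop(c,(120,140,310,290),4,"pics/s15c.png")
for n,cam,roi in(("t",s,(280,205,345,275)),("s",c,(240,180,305,260))):
    for r,a,ct in blobs(cam,(0,150,80),(6,255,255),roi,15)[0]: print(n,"red",np.round(r[0],1),a,np.round(onz(cam,r[0],.02),4))
E
```

```text
t red [313. 238.] 384.5 [ 0.5027 -0.0009  0.02  ]
s red [270.5 224. ] 280.5 [ 0.5074 -0.0006  0.02  ]
```

View pics/s15c.png

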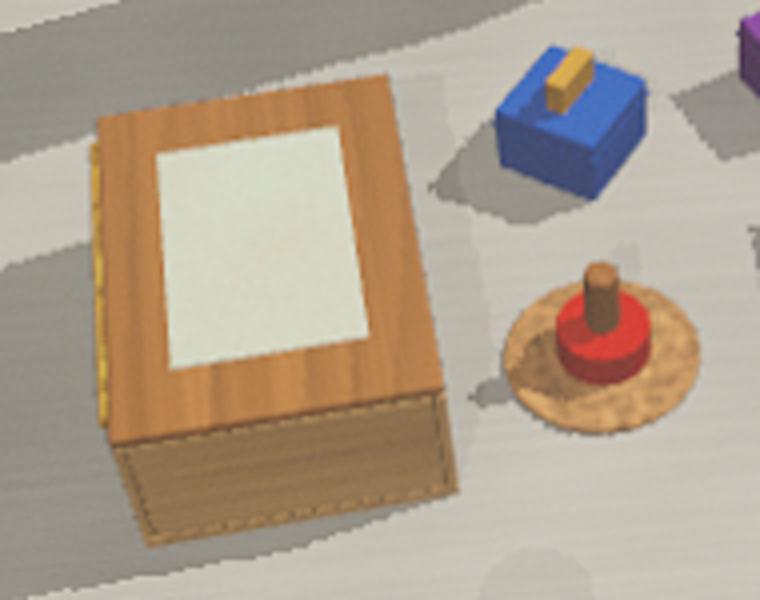

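View pics/t15.png

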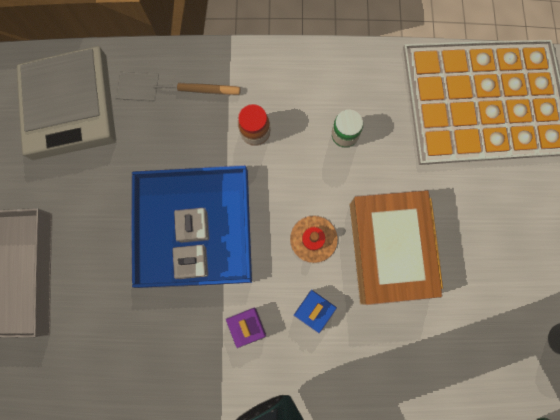

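```bash
python3 - <<'E'
from h import *
s=snap("top"); c=snap("scene"); crop(s,(340,180,450,310),4.5,"pics/t16c.png")
for f,h in (([.4803-.0071,-.1639+.0747],.106),): 
    for sg in(1,-1):
        p=np.array([f[0]+sg*h*.9956,f[1]+sg*h*.0941])
        for z in(.083,.095): print(sg,z,np.round((proj(c,[*p,z])-[120,140])*4,0),np.round((proj(s,[*p,z])-[340,180])*4.5,0))
E
```

```text
1 0.083 [440. 385.] [63. 72.]
1 0.095 [437. 368.] [67. 67.]
-1 0.083 [382.  70.] [118. 562.]
-1 0.095 [379.  53.] [122. 562.]
```

View pics/t16c.png

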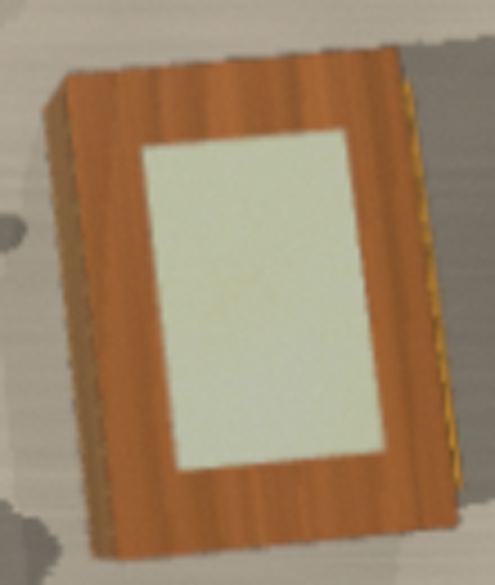

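The lid's free corners in the scene crop, (443,388) and (388,76), match the shut-lid projection at z = 0.083: (440,385) and (382,70). The lid is shut and everything is at rest, so I'm handing in.

```bash
python3 - <<'E'
from h import *
print(arm.finish_job()); print(arm.get_state()["t"])
E
```

```text
the job is handed in; nothing more can be done
None
the job is handed in; nothing more can be done
```

The job is handed in, at about 46 s of the allowed 210 s. I placed the stamp on the cork mat, packed the long green tin and all three square green tins present flat in the box, and pushed the lid shut. While I was packing, the stamp was knocked about 30 mm towards the mat's edge. I lifted it back to the centre before closing the lid.

- **Lid:** the shutting press stopped at a tip height of 83.6 mm, where the shut lid's top should be 83 mm. The lid's free corners in the scene view are within about 2 pixels of where a shut lid should appear.
- **Stamp:** it stands upright. The top view puts it within about 2 mm of the mat centre; the scene view reads up to 5 mm further away from the robot along x.
- **Tins:** in the last picture before closing, all four green tins were flat on the box floor. The long tin measured at about (1, 66) mm in the box frame.
- **Everything else:** in the last top view, both white tins stand in the crate and the jar and can look unmoved.

No final check failed. The hand-in gives no verdict.

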